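# Flip the bench block over against the tile's edge

### The job

The two-faced bench block lies steel side up on the worktop, in front of the big white tile. With the fingertips, push it across the worktop against the tile's near edge, tip it up there on its front edge and push it on over, so that it ends lying flat on the tile with its rubber side up. Do not pick the block up or carry it, and leave the other things on and around the tile where they are.

Things in the scene. Friction and masses are not known exactly. Their poses are not given: they have to be found in the camera images.
- block: Two-faced bench block, loose, about 0.2 to 0.33 kg: a bright steel plate 60 (x) x 90 (y) x 8 mm on top of a black rubber foot 52 x 82 x 6 mm that is set in 4 mm on all sides, 14 mm thick in all. So the steel plate's rim overhangs, its underside 6 mm above the worktop. Origin: centre of the rubber underside; x points to the long side that faces the tile at the start (within about 17 degrees), z points out of the steel face (up at the start, down when flipped).
- block_front (a point): Middle of the block's long side that faces the tile at the start, half-way up its 14 mm (30 mm from the block's centre along its x). The block tips about this side, which stays low beside the tile. Fingertips pressing the opposite side firmly (5 to 10 N) toward the tile hold it by friction, so it rises with them as they swing up and over.
- tile: Big glazed white tile, fixed to the worktop, 212 (x) x 398 (y) mm, its top 11 mm above the worktop. Origin: centre of its underside; x points away from the robot, square to its long near edge (yawed at most 9 degrees), z up. Its near edge is an upright step 11 mm high: the wall to push against.
- tile_edge (a point): Middle of the tile's near top edge, 11 mm above the worktop; the edge runs 199 mm to either side along the tile's y.
- spool: Bystander: white wire spool, 43 mm across, 22 mm high, standing on the left end of the tile. Origin: centre of its underside.
- ring_stand: Bystander: white round ring stand with a peg, 49 mm across, 32 mm high, on the right end of the tile. Origin: centre of its underside.
- pendant: Bystander: blue scalloped flower pendant, 31 x 35 x 5 mm, lying near the back of the tile. Origin: centre of its underside.
- cutters: Bystander: cutters with black handles, 108 x 106 x 11 mm, lying on the worktop to the right of the block. Origin: centre of its underside.
- bracelet: Bystander: yellow and cream bead bracelet, 68 x 81 x 8 mm, lying on the worktop to the left of the block. Origin: its centre.
- leather_drop: Bystander: brown oval leather blank, 23 x 25 x 4 mm, lying on the worktop between block and cutters. Origin: centre of its underside.
Not all that is in view belongs to the job. Leave any pink or yellow look-alike of the block alone.

How it is judged:
By the outcome, as a careful person would: the job done as asked, in the order asked, and still so for the second after the job is handed in, with the robot touching nothing.
It also fails if it takes over 48 s, if anything falls off the work surface, if the arm or the gripper's body presses on something with over 40 N, if the wrist force passes 120 N, or if a joint passes its speed limit or range.

### The arm

A 6-joint arm with a two-finger parallel gripper is mounted at the origin on a cart in front of the work surface, level with it; the furniture and walls round the work are solid. World frame = base frame: x ahead of the robot, y to its left, z up, the work surface at z = 0. Lengths are in m, angles in rad, forces in N, time in s.
With the tool pointing down it reaches from about 0.35 to 0.85 m from the base axis. Payload 8.1 kg.
Tool frame: the origin (TCP) lies on the centre line of the jaws, within the pads' length; the fingertips stand 19 mm ahead of it and the grasp point (between the pads) is the TCP (robot.tips_ahead is the distance from the TCP to the fingertips, in m); y points along the fingers, z is the direction in which the jaws open and shut, and the axes are right-handed (so a half turn about y gives the same grasp; the last joint's range is limited). The gripper opens to 93 mm and grips with 3 to 60 N. Pads are 15 mm wide; open, the fingers measure 128 mm over their backs; the gripper's body (75 mm by 188 mm) begins 65 mm behind the grasp point.
Start: joints at [1.206, 0.13, 1.488, -0, 1.523, -0.085], TCP at [0.166, 0.577, 0.238] pointing down, gripper open.
Joint ranges: [-2.96, 2.96], [-0.89, 2.26], [0.02, 2.5], [-1.34, 4.48], [0, 2.73], [-2.66, 2.66]. Speed limits (rad/s): [2.39, 2.39, 2.79, 3.14, 3.14, 3.14].

### API

Orientations are given as a rotation vector (axis times angle).
In Python, from plant import robot, imaging, models gives the robot as it stands.
- The arm moves only by the tool carry_out, never from a script. Its argument "motion" is one flat list of numbers, 7 for each row, row after row: the shift along the tool's x, y, z in m, then the turn, a rotation vector about the tool's x, y, z in degrees, then the opening, from -1 (shut) to 1 (fully open). A call has exactly 5 rows; each row shifts and turns the pose as measured when the row begins, along the tool's axes as they then stand; what a row does not reach is not made up. A row lasts 1/10 s, in which the tool goes at most 50 mm and 8.59 degrees, less where a joint would pass 70% of its speed; a pose out of reach is approached as far as the arm can. A call is refused whole if a number of a shift passes 0.05 or a number of a turn 8.59, either way. A call with a gripper value outside its range is refused whole. The fingers move at their own pace and stop on an object; "squeeze" is the grip in N (left out, the last holds). Time passes only in rows, so rows that do not move let the fingers close, or fill a call up. It gives the time, the measured TCP pose, the force and the opening at its end, in the units of the state.
- robot.read_state(): the state, without advancing time (a new reading comes with each control period).
- imaging.read_camera(name): name is "scene" or "top"; returns the picture (420x560x3 uint8, blue, green, red); there is no depth.
- imaging.camera_model(name): a dict with "K" (3x3 intrinsics, pixels), "position" and "orientation" of the camera in the world. Camera axes: x right, y down, z forward; pixel columns grow to the right and rows downward; lengths in m; the calibration is good to about 2 mm. A picture is of the moment at which its call begins. camera_model takes no time and is no camera call.
- robot.close_job(): hands the job in, once; it reports no verdict.
Trained networks look in the newest picture that a camera, given by its name, has taken for a name from the list of things; names that differ only in an ending like _2 or _b are one class to them, and where a whole thing is asked for, a point or a joint stands for the part that bears it (a point fixed in the world has none). Each returns a list of dicts, best first, with "confidence" (0 to 1); they miss things now and then, are a little off and sometimes report something else, mostly with a low value. They report only what shows in the picture. A call takes as long as a camera call. They do not tell look-alikes from the thing itself.
- models.outline_of(camera, thing): "pixels" (420x560 bool, what is visible of it) and "pixel" ([column, row] in pixels, amid what is visible of it).
The state is a dict: "t": time; "q": joint angles; "dq": joint speeds; "joint_torque": joint torques, N m; "tool_pos": TCP position; "orientation": TCP orientation; "force": force on the tool from outside, world axes, zero at the start; "wrist_torque": the same for the moment, N m; "opening": finger opening in m.
Only numpy, scipy, OpenCV 4.12 (cv2) and the standard library are available. Lean on these libraries where they do the work, as an engineer would, in place of code of your own. Each camera call takes 0.05 s, during which the arm holds its last target.

## Working session

There is one attempt and no reset: what is moved stays moved. The work goes in short steps, Python scripts to look and compute and a tool call to move; the robot and the scene stay as the last step left them, time stands still between calls to the robot, and variables do not carry over. Pictures are saved under pics/ and viewed, and the job is handed in when it is done.

Besides the shell and the picture viewer there is one more tool, called after "Emit:" as a command line: name --argument value ..., lists and objects as JSON in quotes. carry_out: Moves the arm, as the interface text tells. Its arguments: {"type":"object","properties":{"motion":{"type":"array","items":{"type":"number"}},"squeeze":{"type":"number"}},"required":["motion"]}

```bash
ls; mkdir -p pics
python3 - <<'E'
from plant import robot, imaging, models
import cv2
s=robot.read_state(); print(s)
for n in ("scene","top"):
    im=imaging.read_camera(n); cv2.imwrite(f"pics/{n}0.png",im); print(n,imaging.camera_model(n))
print(robot.tips_ahead)
E
```

```text
pics
{'t': 0.0, 'q': array([ 1.20562751e+00,  1.31163214e-01,  1.48925633e+00,  1.66345450e-05,
        1.52304690e+00, -8.54423107e-02]), 'dq': array([ 8.29494302e-04, -1.45221388e-03,  5.30952847e-04, -1.53761225e-03,
        1.09208704e-03, -7.66231421e-05]), 'joint_torque': array([ 1.63565004e-03, -5.59823370e+01, -4.91773117e+01,  7.72315124e-02,
        3.50134692e-02, -4.94427854e-05]), 'tool_pos': array([0.16545797, 0.57616964, 0.23659883]), 'orientation': array([-1.5614464 ,  0.21996524, -0.21928024]), 'force': array([-0.40090048, -0.56001731, -0.41551437]), 'wrist_torque': array([-0.0244631 ,  0.00819089,  0.02388085]), 'opening': 0.09314781629445215}
scene {'K': array([[500.80616546,   0.        , 270.93078811],
       [  0.        , 500.80616546, 211.19976193],
       [  0.        ,   0.        ,   1.        ]]), 'position': array([-0.21794447, -0.41767186,  0.6162739 ]), 'orientation': array([-1.90709517,  0.98944267, -0.56994837])}
top {'K': array([[452.48039307,   0.        , 273.78954236],
       [  0.        , 452.48039307, 205.16306422],
       [  0.        ,   0.        ,   1.        ]]), 'position': array([0.3339114 , 0.13648675, 1.07879295]), 'orientation': array([-2.08256773,  2.09920747, -0.25221775])}
0.019
```

View pics/scene0.png

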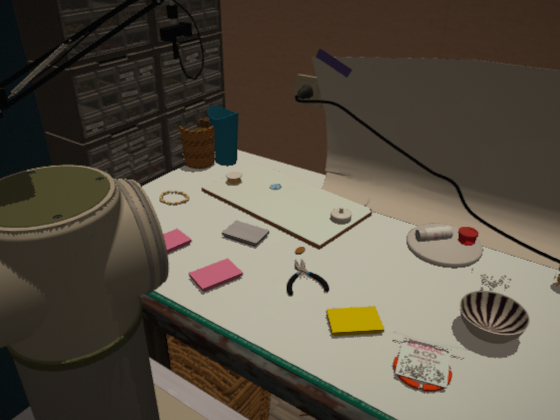

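View pics/top0.png

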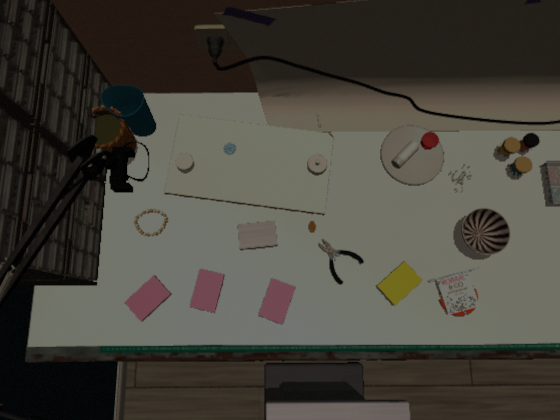

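```bash
cat > h.py <<'E'
from plant import robot, imaging, models
import cv2, numpy as np
from scipy.spatial.transform import Rotation as R
def px2w(cam,px,z):
    c=imaging.camera_model(cam); K=c["K"]; Rm=R.from_rotvec(c["orientation"]).as_matrix()
    px=np.atleast_2d(px).astype(float)
    d=(Rm@np.linalg.inv(K)@np.c_[px,np.ones(len(px))].T).T
    p=np.array(c["position"]); t=(z-p[2])/d[:,2]
    return p+d*t[:,None]
def w2px(cam,P):
    c=imaging.camera_model(cam); Rm=R.from_rotvec(c["orientation"]).as_matrix()
    q=(np.atleast_2d(P)-c["position"])@Rm; q=q@c["K"].T
    return q[:,:2]/q[:,2:]
E
python3 - <<'E'
from h import *
for cam in ("top","scene"):
  im=cv2.imread(f"pics/{cam}0.png")
  for th,z in (("block",.014),("tile",.011),("bracelet",.004),("cutters",.005),("leather_drop",.004),("pendant",.011),("spool",.02),("ring_stand",.02)):
    for d in models.outline_of(cam,th)[:3]:
        m=d["pixels"].astype(np.uint8)
        cs,_=cv2.findContours(m,0,1); c=max(cs,key=cv2.contourArea)
        w=px2w(cam,c[:,0,:],z)
        r=cv2.minAreaRect((w[:,:2]*1000).astype(np.float32))
        print(cam,th,round(d["confidence"],2),np.round(d["pixel"]),m.sum(),np.round(r[0]),np.round(r[1]),round(r[2],1))
E
```

```text
top block 0.72 [277. 301.] 1014 [371. 135.] [59. 90.] 68.6
top block 0.66 [146. 300.] 1047 [380. 434.] [63. 91.] 43.2
top block 0.62 [256. 233.] 952 [526. 179.] [62. 91.] 5.3
top tile 0.72 [250. 162.] 12314 [707. 198.] [401. 216.] 82.0
top tile 0.47 [320. 161.] 313 [702.  32.] [47. 50.] 89.5
top bracelet 0.61 [161. 222.] 250 [559. 437.] [65. 78.] 22.4
top cutters 0.76 [334. 256.] 413 [471.  -7.] [100.  80.] 44.5
top cutters 0.65 [251. 163.] 12186 [709. 199.] [400. 216.] 81.5
top pendant 0.61 [228. 148.] 91 [746. 249.] [26. 26.] 46.9
top spool 0.61 [189. 164.] 309 [708. 359.] [50. 46.] 44.6
top spool 0.19 [256. 236.] 968 [525. 179.] [64. 91.] 6.0
top ring_stand 0.62 [319. 163.] 302 [699.  33.] [46. 50.] 61.3
scene block 0.86 [246. 231.] 747 [519. 176.] [73. 96.] 7.0
scene block 0.83 [174. 237.] 438 [409. 284.] [79. 60.] 68.2
scene block 0.78 [352. 320.] 1386 [ 404. -155.] [69. 91.] 38.3
scene tile 0.76 [289. 204.] 6740 [700. 195.] [412. 234.] 81.6
scene tile 0.67 [242. 231.] 710 [521. 177.] [73. 97.] 5.3
scene bracelet 0.57 [179. 193.] 148 [565. 438.] [63. 78.] 18.4
scene cutters 0.71 [300. 277.] 442 [473.  -9.] [107.  82.] 42.7
scene leather_drop 0.56 [303. 252.] 51 [543.  46.] [29. 15.] 3.2
scene pendant 0.59 [276. 187.] 37 [746. 249.] [23. 21.] 35.1
scene spool 0.45 [233. 178.] 180 [709. 360.] [79. 38.] 38.2
scene ring_stand 0.72 [285. 204.] 6545 [688. 185.] [403. 221.] 81.9
scene ring_stand 0.62 [339. 217.] 281 [703.  33.] [76. 47.] 29.3
scene ring_stand 0.36 [173. 202.] 170 [540. 415.] [68. 76.] 35.1
```

Candidates in the top view are the grey block at (257,235), pink ones at (207,290), (148,298) and (277,301), and a yellow one at (399,283). By the description I choose the grey one at (257,235), in front of the tile. I'll check it in a close crop.

Run:
```python
from h import *
im=cv2.imread("pics/top0.png"); 
c=im[180:260,150:345]; cv2.imwrite("pics/crop0.png",cv2.resize(cv2.convertScaleAbs(c,alpha=1.3),None,fx=4,fy=4,interpolation=cv2.INTER_CUBIC))
s=robot.read_state(); Rm=R.from_rotvec(s["orientation"]).as_matrix(); print(Rm.round(3))
```

```text
[[ 0.961  0.     0.276]
 [-0.276  0.     0.961]
 [-0.    -1.     0.   ]]
```

View pics/crop0.png

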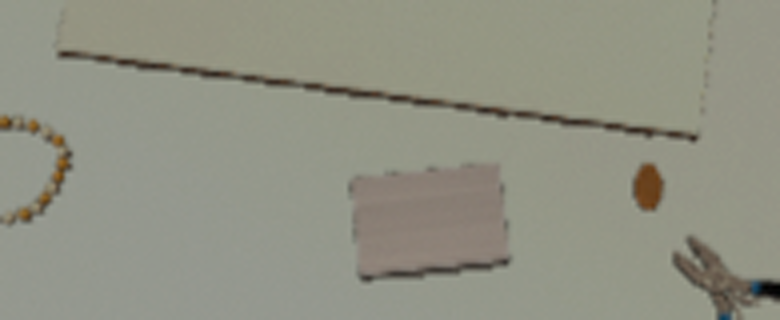

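The crop shows the grey steel block: corners at crop (350,182), (499,165), (509,262) and (362,277). The tile's near edge runs from (60,53) to (697,137). The leather blank is at (648,187), clear to the right.

Run:
```python
from h import *
o=np.array([150,180])
t=px2w("top",np.array([[60,52],[697,135]])/4+o-.37,.011)
b=px2w("top",np.array([[350,182],[499,165],[509,262],[362,277]])/4+o-.37,.014)
print(t.round(4),np.linalg.norm(t[0]-t[1]),np.degrees(np.arctan2(*(t[0]-t[1])[:2])))
print(b.round(4), b.mean(0), [np.linalg.norm(b[i]-b[(i+1)%4]).round(4) for i in range(4)])
for i,j in((0,1),(3,2)): print(np.degrees(np.arctan2(*(b[i]-b[j])[:2])))
```

```text
[[0.6327 0.406  0.011 ]
 [0.5773 0.0177 0.011 ]] 0.39223380381931755 8.121802437821563
[[0.5494 0.2271 0.014 ]
 [0.5591 0.1376 0.014 ]
 [0.5003 0.1322 0.014 ]
 [0.492  0.2193 0.014 ]] [0.52519922 0.17903788 0.014     ] [np.float64(0.09), np.float64(0.0591), np.float64(0.0875), np.float64(0.0579)]
-6.171642129549946
-5.4095782929359615
```

```bash
cat >> h.py <<'E'
EDGE=np.array([.605,.2118,0.]); YAW=-8.1
RT=R.from_euler('z',YAW,degrees=True)
def tool_R(phi):
    p=np.radians(phi); x=np.array([np.sin(p),0,np.cos(p)]); y=np.array([np.cos(p),0,-np.sin(p)])
    return RT*R.from_matrix(np.c_[x,y,np.cross(x,y)])
def t2w(p): return EDGE+RT.apply(p)
def w2t(p): return RT.inv().apply(np.asarray(p)-EDGE)
CX,CY=.0075,.019   # upper corner of tip in the tool frame
def tcp_for(tip_t,phi):
    r=tool_R(phi); return t2w(np.array(tip_t,float))-r.apply([CX,CY,0]),r
def st(s=None):
    s=s or robot.read_state(); r=R.from_rotvec(s["orientation"]); p=np.array(s["tool_pos"])
    y=RT.inv().apply(r.apply([0,1,0])); phi=np.degrees(np.arctan2(-y[2],y[0]))
    up=p+r.apply([CX,CY,0]); lo=p+r.apply([-CX,CY,0])
    m=(RT.inv()*r).as_matrix()
    print("t",round(s["t"],2),"tcp",p.round(4),"phi",phi.round(1),"up_t mm",(w2t(up)*1e3).round(1),"lo_t",(w2t(lo)*1e3).round(1),
      "F_t",RT.inv().apply(s["force"]).round(1),"open",round(s["opening"],4),"zdev",m[:,2].round(3),"q",np.round(s["q"],2))
    return p,r
def rows(p0,r0,p1,r1,n):
    dr=(r0.inv()*r1).as_rotvec(); out=[]
    for i in range(n):
        ra=r0*R.from_rotvec(dr*i/n); sh=ra.inv().apply((p1-p0)/n)
        out.append([*sh.round(4),*np.degrees(dr/n).round(2)])
    for o in out: print(o)
E
python3 - <<'E'
from h import *
p,r=st()
p1,r1=tcp_for([-.14,-.044,.06],60); print(p1)
rows(p,r,p1,r1,10)
E
```

```text
t 0.9 tcp [0.1657 0.5767 0.2376] phi 90.0 up_t mm [-478.9  298.3  218.6] lo_t [-493.8  300.4  218.6] F_t [ 1.3  0.2 -0.1] open 0.093 zdev [0.138 0.99  0.   ] q [ 1.21  0.13  1.49  0.    1.52 -0.09]
[0.44436142 0.19021887 0.07270448]
[np.float64(0.0375), np.float64(0.0165), np.float64(-0.0294), np.float64(0.21), np.float64(-0.78), np.float64(-3.0)]
[np.float64(0.0361), np.float64(0.0183), np.float64(-0.03), np.float64(0.21), np.float64(-0.78), np.float64(-3.0)]
[np.float64(0.0347), np.float64(0.0201), np.float64(-0.0306), np.float64(0.21), np.float64(-0.78), np.float64(-3.0)]
[np.float64(0.0332), np.float64(0.0217), np.float64(-0.0311), np.float64(0.21), np.float64(-0.78), np.float64(-3.0)]
[np.float64(0.0316), np.float64(0.0233), np.float64(-0.0316), np.float64(0.21), np.float64(-0.78), np.float64(-3.0)]
[np.float64(0.0299), np.float64(0.0248), np.float64(-0.0321), np.float64(0.21), np.float64(-0.78), np.float64(-3.0)]
[np.float64(0.0282), np.float64(0.0262), np.float64(-0.0326), np.float64(0.21), np.float64(-0.78), np.float64(-3.0)]
[np.float64(0.0263), np.float64(0.0275), np.float64(-0.0331), np.float64(0.21), np.float64(-0.78), np.float64(-3.0)]
[np.float64(0.0244), np.float64(0.0287), np.float64(-0.0335), np.float64(0.21), np.float64(-0.78), np.float64(-3.0)]
[np.float64(0.0224), np.float64(0.0298), np.float64(-0.0339), np.float64(0.21), np.float64(-0.78), np.float64(-3.0)]
```

Emit:
carry_out --motion '[0.037,0.01,-0.029,0.2,-0.8,-3,-0.14,0.036,0.011,-0.03,0.2,-0.8,-3,-0.14,0.034,0.012,-0.03,0.2,-0.8,-3,-0.14,0.033,0.013,-0.031,0.2,-0.8,-3,-0.14,0.031,0.014,-0.031,0.2,-0.8,-3,-0.14]' --squeeze 20

```text
t: 1.4
tool_pos: [0.3023, 0.3853, 0.1942]
orientation: [-1.571, -0.055, -0.371]
force: [1.4, 0.6, 0.2]
opening: 0.0579
```

Run:
```python
from h import *
p,r=st()
p1,r1=tcp_for([-.14,-.044,.05],60)
rows(p,r,p1,r1,7)
```

```text
t 1.4 tcp [0.3023 0.3853 0.1942] phi 74.5 up_t mm [-311.8  128.6  177.9] lo_t [-326.2  129.4  173.9] F_t [1.3 0.8 0.2] open 0.0579 zdev [0.059 0.998 0.011] q [ 0.98 -0.25  1.96 -0.25  1.33 -0.34]
[np.float64(0.0195), np.float64(0.0247), np.float64(-0.0235), np.float64(0.1), np.float64(-0.48), np.float64(-2.07)]
[np.float64(0.0184), np.float64(0.0253), np.float64(-0.0237), np.float64(0.1), np.float64(-0.48), np.float64(-2.07)]
[np.float64(0.0173), np.float64(0.0259), np.float64(-0.0239), np.float64(0.1), np.float64(-0.48), np.float64(-2.07)]
[np.float64(0.0162), np.float64(0.0265), np.float64(-0.0241), np.float64(0.1), np.float64(-0.48), np.float64(-2.07)]
[np.float64(0.015), np.float64(0.027), np.float64(-0.0242), np.float64(0.1), np.float64(-0.48), np.float64(-2.07)]
[np.float64(0.0138), np.float64(0.0275), np.float64(-0.0244), np.float64(0.1), np.float64(-0.48), np.float64(-2.07)]
[np.float64(0.0126), np.float64(0.0279), np.float64(-0.0246), np.float64(0.1), np.float64(-0.48), np.float64(-2.07)]
```

Emit:
carry_out --motion '[0.02,0.025,-0.024,0.1,-0.5,-2.1,-0.14,0.018,0.025,-0.024,0.1,-0.5,-2.1,-0.14,0.017,0.026,-0.024,0.1,-0.5,-2.1,-0.14,0.016,0.026,-0.024,0.1,-0.5,-2.1,-0.14,0.015,0.027,-0.024,0.1,-0.5,-2.1,-0.14]'

```text
t: 1.9
tool_pos: [0.4087, 0.2406, 0.1017]
orientation: [-1.563, -0.248, -0.488]
force: [0.6, -0.2, -0.3]
opening: 0.0399
```

Run:
```python
from h import *
p,r=st()
p1,r1=tcp_for([-.14,-.044,.03],60)
rows(p,r,p1,r1,5)
```

```text
t 1.9 tcp [0.4087 0.2406 0.1017] phi 63.2 up_t mm [-183.2    0.8   88.1] lo_t [-196.6    1.    81.3] F_t [ 0.6 -0.1 -0.3] open 0.0399 zdev [0.012 1.    0.009] q [ 0.67 -0.41  2.31 -0.41  0.95 -0.55]
[np.float64(0.0024), np.float64(0.0143), np.float64(-0.009), np.float64(-0.02), np.float64(-0.17), np.float64(-0.64)]
[np.float64(0.0022), np.float64(0.0144), np.float64(-0.009), np.float64(-0.02), np.float64(-0.17), np.float64(-0.64)]
[np.float64(0.002), np.float64(0.0144), np.float64(-0.009), np.float64(-0.02), np.float64(-0.17), np.float64(-0.64)]
[np.float64(0.0018), np.float64(0.0144), np.float64(-0.009), np.float64(-0.02), np.float64(-0.17), np.float64(-0.64)]
[np.float64(0.0016), np.float64(0.0144), np.float64(-0.009), np.float64(-0.02), np.float64(-0.17), np.float64(-0.64)]
```

Emit:
carry_out --motion '[0.0024,0.0143,-0.009,0,-0.2,-0.6,-0.14,0.0022,0.0144,-0.009,0,-0.2,-0.6,-0.14,0.002,0.0144,-0.009,0,-0.2,-0.6,-0.14,0.0018,0.0144,-0.009,0,-0.2,-0.6,-0.14,0.0016,0.0144,-0.009,0,-0.2,-0.6,-0.14]'

```text
t: 2.4
tool_pos: [0.4456, 0.1847, 0.0397]
orientation: [-1.566, -0.303, -0.52]
force: [0.4, 0.7, 0.2]
opening: 0.0401
```

Run:
```python
from h import *
p,r=st()
p1,r1=tcp_for([-.13,-.044,.0095],60)
rows(p,r,p1,r1,5)
im=imaging.read_camera("scene"); cv2.imwrite("pics/s1.png",cv2.resize(im[150:330,130:370],None,fx=3,fy=3))
```

```text
t 2.4 tcp [0.4456 0.1847 0.0397] phi 60.0 up_t mm [-138.   -49.3   27. ] lo_t [-151.   -49.3   19.5] F_t [0.2 0.8 0.2] open 0.0401 zdev [-0.001  1.    -0.   ] q [ 0.51 -0.34  2.4  -0.49  0.71 -0.6 ]
[np.float64(-0.0004), np.float64(0.0038), np.float64(0.0011), np.float64(-0.0), np.float64(0.01), np.float64(-0.0)]
[np.float64(-0.0004), np.float64(0.0038), np.float64(0.0011), np.float64(-0.0), np.float64(0.01), np.float64(-0.0)]
[np.float64(-0.0004), np.float64(0.0038), np.float64(0.0011), np.float64(-0.0), np.float64(0.01), np.float64(-0.0)]
[np.float64(-0.0004), np.float64(0.0038), np.float64(0.0011), np.float64(-0.0), np.float64(0.01), np.float64(-0.0)]
[np.float64(-0.0004), np.float64(0.0038), np.float64(0.0011), np.float64(-0.0), np.float64(0.01), np.float64(-0.0)]
```

View pics/s1.png

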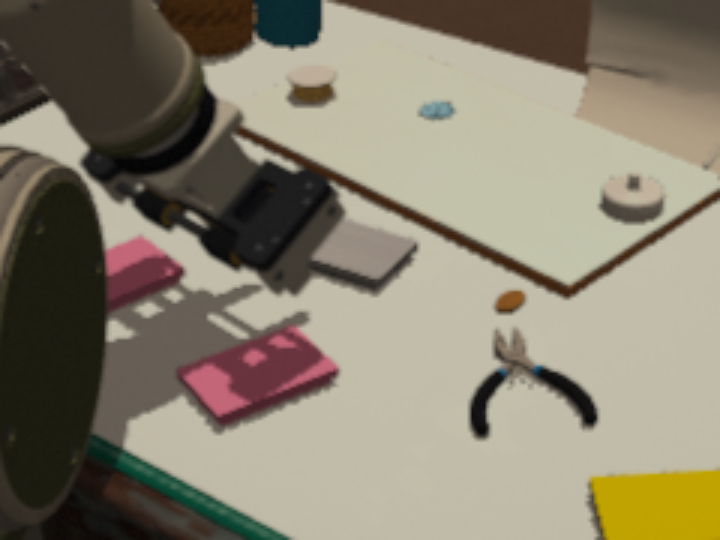

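The gripper is behind the block, at crop (290,280), with its body clear of the pinks at (260,375) and (140,270). Next I descend behind the block.

Emit:
carry_out --motion '[-0.0004,0.0038,0.0011,0,0,0,-0.14,-0.0004,0.0038,0.0011,0,0,0,-0.14,-0.0004,0.0038,0.0011,0,0,0,-0.14,-0.0004,0.0038,0.0011,0,0,0,-0.14,-0.0004,0.0038,0.0011,0,0,0,-0.14]'

```text
t: 2.95
tool_pos: [0.4545, 0.1892, 0.0208]
orientation: [-1.566, -0.302, -0.52]
force: [-4.3, -2.9, 6.7]
opening: 0.0397
```

Run:
```python
from h import *
p,r=st()
p1,r1=tcp_for([-.085,-.044,.010],60)
rows(p,r,p1,r1,10)
```

```text
t 2.95 tcp [0.4545 0.1892 0.0208] phi 60.0 up_t mm [-129.9  -43.6    8.1] lo_t [-142.9  -43.6    0.6] F_t [-3.8 -3.5  6.7] open 0.0397 zdev [-0.     1.    -0.001] q [ 0.51 -0.25  2.38 -0.52  0.65 -0.56]
[np.float64(0.004), np.float64(0.0021), np.float64(-0.0), np.float64(0.0), np.float64(0.0), np.float64(-0.0)]
[np.float64(0.004), np.float64(0.0021), np.float64(-0.0), np.float64(0.0), np.float64(0.0), np.float64(-0.0)]
[np.float64(0.004), np.float64(0.0021), np.float64(-0.0), np.float64(0.0), np.float64(0.0), np.float64(-0.0)]
[np.float64(0.004), np.float64(0.0021), np.float64(-0.0), np.float64(0.0), np.float64(0.0), np.float64(-0.0)]
[np.float64(0.004), np.float64(0.0021), np.float64(-0.0), np.float64(0.0), np.float64(0.0), np.float64(-0.0)]
[np.float64(0.004), np.float64(0.0021), np.float64(-0.0), np.float64(0.0), np.float64(0.0), np.float64(-0.0)]
[np.float64(0.004), np.float64(0.0021), np.float64(-0.0), np.float64(0.0), np.float64(0.0), np.float64(-0.0)]
[np.float64(0.004), np.float64(0.0021), np.float64(-0.0), np.float64(0.0), np.float64(0.0), np.float64(-0.0)]
[np.float64(0.004), np.float64(0.0021), np.float64(-0.0), np.float64(0.0), np.float64(0.0), np.float64(-0.0)]
[np.float64(0.004), np.float64(0.0021), np.float64(-0.0), np.float64(0.0), np.float64(0.0), np.float64(-0.0)]
```

Emit:
carry_out --motion '[0.0015,-0.0025,0,0,0,0,-0.14,0.005,0.003,0,0,0,0,-0.14,0.005,0.003,0,0,0,0,-0.14,0.005,0.003,0,0,0,0,-0.14,0.004,0.0025,0,0,0,0,-0.14]'

```text
t: 3.45
tool_pos: [0.4783, 0.1869, 0.0236]
orientation: [-1.565, -0.304, -0.519]
force: [-0.9, 1.2, 0.1]
opening: 0.04
```

Run:
```python
from h import *
p,r=st()
im=imaging.read_camera("top"); cv2.imwrite("pics/t2.png",cv2.resize(im[150:270,150:345],None,fx=4,fy=4))
```

```text
t 3.45 tcp [0.4783 0.1869 0.0236] phi 60.0 up_t mm [-106.   -42.5   10.9] lo_t [-119.   -42.5    3.4] F_t [-1.1  1.   0.1] open 0.04 zdev [-0.002  1.    -0.   ] q [ 0.47 -0.2   2.33 -0.51  0.63 -0.6 ]
```

View pics/t2.png

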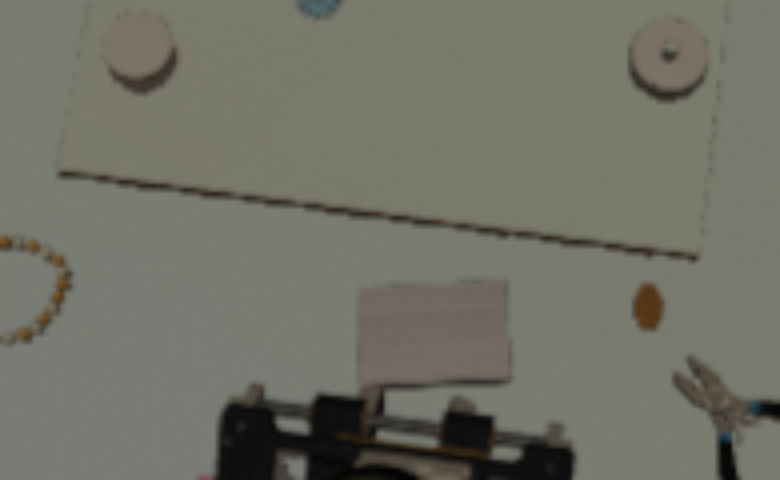

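Left finger is touching the block's left rear at crop (375,390), and the block is turning toward square. Tile items are unmoved. I'll go on pushing.

Emit:
carry_out --motion '[0.005,0.003,0,0,0,0,-0.14,0.005,0.003,0,0,0,0,-0.14,0.005,0.003,0,0,0,0,-0.14,0.005,0.003,0,0,0,0,-0.14,0.004,0.0024,0,0,0,0,-0.14]'

```text
t: 4.0
tool_pos: [0.5084, 0.1824, 0.0229]
orientation: [-1.566, -0.303, -0.519]
force: [-3.1, 0.7, 3.6]
opening: 0.0401
```

Run:
```python
from h import *
p,r=st()
im=imaging.read_camera("top"); cv2.imwrite("pics/t3.png",cv2.resize(im[150:270,150:345],None,fx=4,fy=4))
```

```text
t 4.0 tcp [0.5084 0.1824 0.0229] phi 60.1 up_t mm [-75.5 -42.8  10.2] lo_t [-88.5 -42.8   2.7] F_t [-3.2  0.2  3.6] open 0.0401 zdev [-0.001  1.    -0.   ] q [ 0.43 -0.12  2.26 -0.49  0.61 -0.65]
```

View pics/t3.png

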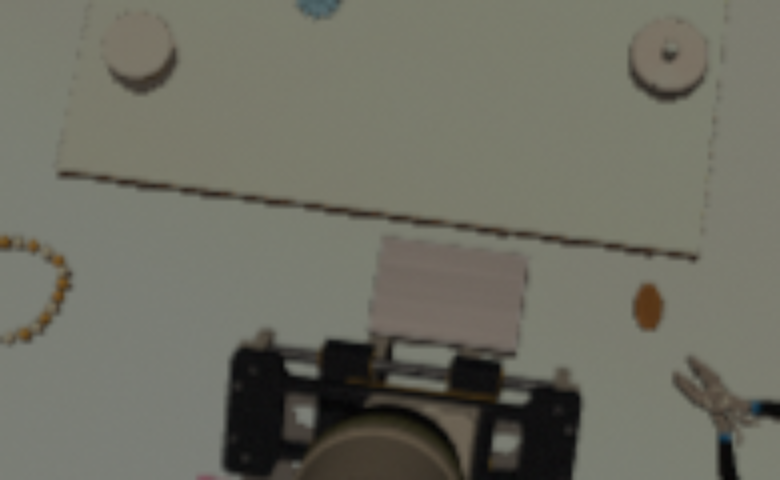

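The block is now parallel to the tile edge: back edge at crop (370,340)–(517,355), front at (383,237)–(525,253). The fingers sit about 7 mm left of its centre, so I back off, shift right and push home.

Emit:
carry_out --motion '[-0.004,-0.0025,0,0,0,0,-0.14,0,0,-0.007,0,0,0,-0.14,0.004,0.0025,0,0,0,0,-0.14,0.004,0.0023,0,0,0,0,-0.14,0.004,0.0023,0,0,0,0,-0.14]'

```text
t: 4.55
tool_pos: [0.5168, 0.1731, 0.0227]
orientation: [-1.566, -0.303, -0.518]
force: [-3.0, 0.1, 1.6]
opening: 0.04
```

Run:
```python
from h import *
p,r=st()
```

```text
t 4.55 tcp [0.5168 0.1731 0.0227] phi 60.1 up_t mm [-65.9 -50.8  10. ] lo_t [-78.9 -50.8   2.5] F_t [-3.  -0.4  1.6] open 0.04 zdev [-0.001  1.    -0.001] q [ 0.4  -0.11  2.26 -0.48  0.59 -0.69]
```

Emit:
carry_out --motion '[0.003,0.0017,0,0,0,0,-0.14,0.003,0.0017,0,0,0,0,-0.14,0.002,0.0012,0,0,0,0,-0.14,0.002,0.0012,0,0,0,0,-0.14,0.002,0.0012,0,0,0,0,-0.14]'

```text
t: 5.05
tool_pos: [0.5218, 0.1728, 0.0203]
orientation: [-1.573, -0.286, -0.507]
force: [-54.4, 1.6, 49.6]
opening: 0.0399
```

Run:
```python
from h import *
p,r=st()
im=imaging.read_camera("top"); cv2.imwrite("pics/t4.png",cv2.resize(im[150:270,150:345],None,fx=4,fy=4))
st()
```

```text
t 5.05 tcp [0.5218 0.1728 0.0203] phi 61.1 up_t mm [-61.1 -50.4   7.3] lo_t [-74.2 -50.4   0. ] F_t [-54.1  -6.1  49.6] open 0.0399 zdev [ 0.003  1.    -0.005] q [ 0.39 -0.09  2.23 -0.45  0.61 -0.71]
t 5.1 tcp [0.5219 0.1728 0.0204] phi 61.1 up_t mm [-61.1 -50.4   7.4] lo_t [-74.2 -50.4   0.1] F_t [-50.8  -5.4  45.5] open 0.0397 zdev [ 0.003  1.    -0.005] q [ 0.39 -0.09  2.23 -0.45  0.61 -0.71]
```

View pics/t4.png

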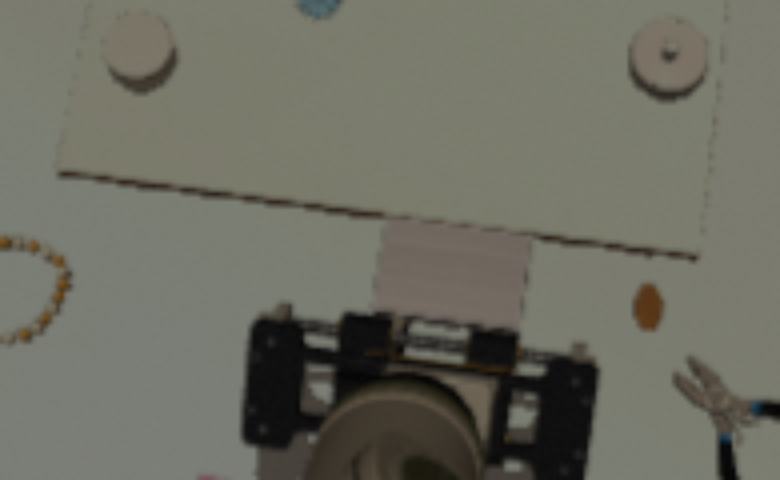

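Block is seated along the tile edge, front at crop (388,220)–(530,236), but I pressed too hard (54 N; the arm is stiff, about 25 N/mm). I back off, raise the tip and re-touch gently.

Emit:
carry_out --motion '[-0.0002,-0.0036,0,0,0,0,-0.14,0,0,0,0,0,-1,-0.14,0.0004,0.0002,0,0,0,0,-0.14,0.0004,0.0002,0,0,0,0,-0.14,0.0004,0.0002,0,0,0,0,-0.14]'

```text
t: 5.6
tool_pos: [0.5207, 0.1736, 0.0234]
orientation: [-1.572, -0.299, -0.518]
force: [-10.8, 1.9, 9.6]
opening: 0.0401
```

Run:
```python
from h import *
p,r=st()
```

```text
t 5.6 tcp [0.5207 0.1736 0.0234] phi 60.3 up_t mm [-62.2 -49.8  10.6] lo_t [-75.2 -49.8   3.1] F_t [-11.    0.3   9.6] open 0.0401 zdev [ 0.002  1.    -0.006] q [ 0.4  -0.1   2.24 -0.48  0.6  -0.69]
```

Emit:
carry_out --motion '[0.0005,-0.0001,0,0,0,0,-0.14,0.0005,-0.0001,0,0,0,0,-0.14,0.0005,-0.0001,0,0,0,0,-0.14,0.0005,-0.0001,0,0,0,0,-0.14,0.0005,-0.0001,0,0,0,0,-0.14]'

```text
t: 6.1
tool_pos: [0.5207, 0.1737, 0.0236]
orientation: [-1.574, -0.292, -0.513]
force: [-9.9, 1.0, 5.6]
opening: 0.0404
```

Run:
```python
from h import *
p,r=st()
```

```text
t 6.1 tcp [0.5207 0.1737 0.0236] phi 60.7 up_t mm [-62.2 -49.8  10.7] lo_t [-75.3 -49.8   3.4] F_t [-9.9 -0.4  5.6] open 0.0404 zdev [ 0.004  1.    -0.007] q [ 0.4  -0.1   2.23 -0.47  0.61 -0.7 ]
```

Emit:
carry_out --motion '[0.0008,-0.0007,0,0,0,-0.2,-0.14,0.001,-0.0012,0,0,0,-0.2,-0.14,0.0013,-0.0016,0,0,0,-0.2,-0.14,0.0013,-0.0016,0,0,0,-0.2,-0.14,0.0013,-0.0016,0,0,0,-0.2,-0.14]'

```text
t: 6.6
tool_pos: [0.5208, 0.1732, 0.0302]
orientation: [-1.574, -0.302, -0.523]
force: [-4.4, 2.3, -1.0]
opening: 0.0403
```

Run:
```python
from h import *
p,r=st()
im=imaging.read_camera("scene"); cv2.imwrite("pics/s5.png",cv2.resize(im[180:280,190:330],None,fx=5,fy=5,interpolation=cv2.INTER_CUBIC))
```

```text
t 6.6 tcp [0.5208 0.1732 0.0302] phi 60.0 up_t mm [-61.9 -50.2  17.5] lo_t [-74.9 -50.2  10. ] F_t [-4.7  1.7 -1. ] open 0.0403 zdev [ 0.004  1.    -0.008] q [ 0.4  -0.12  2.24 -0.48  0.61 -0.69]
```

View pics/s5.png

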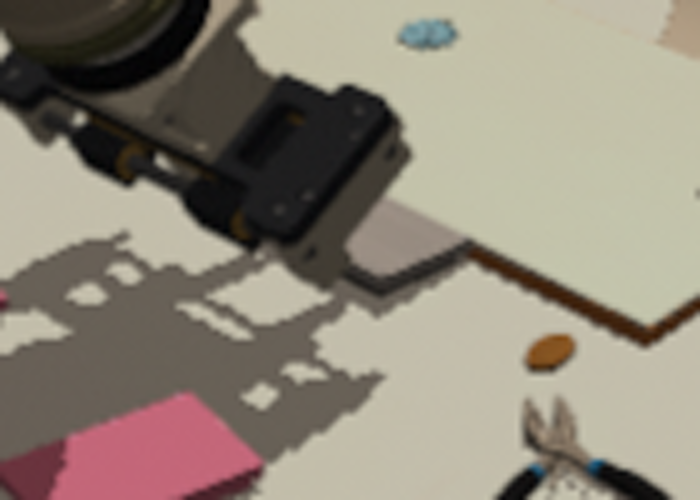

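The block's near edge has come up off the worktop (rim shadow gap at crop (380,292)), and the front stays at the tile edge. The tip is held at z 17.5 mm with about 5 N. I carry on with the arc.

```bash
cat >> h.py <<'E'
def lift(a0,da,n=5,rad=.062,press=.0005,dphi=.7,phicomp=-.2,phi=None):
    """rows in tool axes; a in deg elevation of line pivot->tip"""
    p,r=st(); y=RT.inv().apply(r.apply([0,1,0])); phi=np.degrees(np.arctan2(-y[2],y[0]))
    c=np.array([CX,CY,0]); a=a0
    for i in range(n):
        am=np.radians(a+da/2); 
        d=rad*np.radians(da)*np.array([np.sin(am),0,np.cos(am)])+press*np.array([np.cos(am),0,-np.sin(am)])
        f=np.radians(phi); x=np.array([np.sin(f),0,np.cos(f)]); yy=np.array([np.cos(f),0,-np.sin(f)])
        g=np.radians(dphi); rc=np.array([c[0]*np.cos(g)-c[1]*np.sin(g),c[0]*np.sin(g)+c[1]*np.cos(g),0])
        sh=np.array([d@x,d@yy,0])-(rc-c)
        print(np.round(sh*1000,2),"mm rot z",round(dphi+phicomp,2)); a+=da; phi+=dphi
    print("a end",a)
E
python3 - <<'E'
from h import *
lift(11,2.8)
E
```

```text
t 6.65 tcp [0.5209 0.1733 0.0305] phi 59.9 up_t mm [-61.8 -50.1  17.8] lo_t [-74.8 -50.1  10.3] F_t [-5.5  1.2 -0.4] open 0.0398 zdev [ 0.004  1.    -0.008] q [ 0.4  -0.12  2.24 -0.48  0.62 -0.69]
[ 2.65 -1.99  0.  ] mm rot z 0.5
[ 2.71 -1.9   0.  ] mm rot z 0.5
[ 2.78 -1.81  0.  ] mm rot z 0.5
[ 2.84 -1.71  0.  ] mm rot z 0.5
[ 2.9  -1.62  0.  ] mm rot z 0.5
a end 25.000000000000004
```

Emit:
carry_out --motion '[0.0026,-0.002,0,0,0,0.5,-0.14,0.0027,-0.0019,0,0,0,0.5,-0.14,0.0028,-0.0018,0,0,0,0.5,-0.14,0.0028,-0.0017,0,0,0,0.5,-0.14,0.0029,-0.0016,0,0,0,0.5,-0.14]'

```text
t: 7.15
tool_pos: [0.5249, 0.1724, 0.0434]
orientation: [-1.579, -0.259, -0.48]
force: [-11.3, 4.1, 2.0]
opening: 0.04
```

Run:
```python
from h import *
lift(24,2.8)
im=imaging.read_camera("scene"); cv2.imwrite("pics/s6.png",cv2.resize(im[180:280,190:330],None,fx=5,fy=5,interpolation=cv2.INTER_CUBIC))
```

```text
t 7.15 tcp [0.5249 0.1724 0.0434] phi 63.1 up_t mm [-58.4 -50.4  29.8] lo_t [-71.8 -50.5  23. ] F_t [-11.7   2.5   2. ] open 0.04 zdev [ 0.004  1.    -0.009] q [ 0.38 -0.11  2.19 -0.37  0.69 -0.81]
[ 2.94 -1.55  0.  ] mm rot z 0.5
[ 2.99 -1.45  0.  ] mm rot z 0.5
[ 3.04 -1.34  0.  ] mm rot z 0.5
[ 3.08 -1.24  0.  ] mm rot z 0.5
[ 3.12 -1.14  0.  ] mm rot z 0.5
a end 37.99999999999999
```

View pics/s6.png

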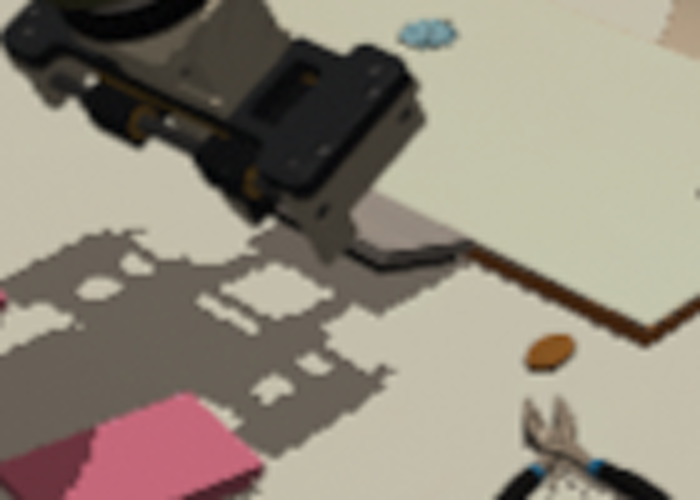

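The tilt has grown to about 20°, with the rim seen from (350,250) to (470,250). The measured tip fits the geometric model of the block rolling on its rubber and steel edges, so I'll use that model for the path.

```bash
cat >> h.py <<'E'
def tipm(th):
    t=np.radians(th); c,s=np.cos(t),np.sin(t)
    if th<56.3: px=-(4*c+14*s); b=(-56,10)
    else: px=-8*s; b=(-60,4)
    return np.array([px+b[0]*c+b[1]*s,0,-b[0]*s+b[1]*c])/1000
def lift2(dth,n=5,press=.0004,dphi=.9,phicomp=-.2):
    from scipy.optimize import brentq
    p,r=st(); y=RT.inv().apply(r.apply([0,1,0])); phi=np.degrees(np.arctan2(-y[2],y[0]))
    c=np.array([CX,CY,0]); tip=w2t(p+r.apply(c))
    th=brentq(lambda t:tipm(t)[2]-min(tip[2],.0599),0,88); print("theta",round(th,1),"model tip",(tipm(th)*1e3).round(1))
    for i in range(n):
        m=np.radians(th+dth/2); d=tipm(th+dth)-tipm(th)+press*np.array([np.cos(m),0,-np.sin(m)])
        f=np.radians(phi); x=np.array([np.sin(f),0,np.cos(f)]); yy=np.array([np.cos(f),0,-np.sin(f)])
        g=np.radians(dphi); rc=np.array([c[0]*np.cos(g)-c[1]*np.sin(g),c[0]*np.sin(g)+c[1]*np.cos(g),0])
        sh=np.array([d@x,d@yy,0])-(rc-c)
        print(np.round(sh*1000,2),"mm rot z",round(dphi+phicomp,2)); th+=dth; phi+=dphi
E
python3 - <<'E'
from h import *
lift2(3)
E
```

```text
t 7.2 tcp [0.5254 0.1725 0.0441] phi 63.1 up_t mm [-58.  -50.3  30.5] lo_t [-71.3 -50.3  23.8] F_t [-15.2   1.2   4.7] open 0.0397 zdev [ 0.004  1.    -0.009] q [ 0.38 -0.11  2.19 -0.37  0.69 -0.81]
theta 22.3 model tip [-57.    0.   30.5]
[ 2.63 -1.52  0.  ] mm rot z 0.7
[ 2.69 -1.39  0.  ] mm rot z 0.7
[ 2.75 -1.27  0.  ] mm rot z 0.7
[ 2.8  -1.14  0.  ] mm rot z 0.7
[ 2.86 -1.01  0.  ] mm rot z 0.7
```

Emit:
carry_out --motion '[0.0025,-0.0016,0,0,0,0.6,-0.14,0.0026,-0.0014,0,0,0,0.6,-0.14,0.0027,-0.0013,0,0,0,0.6,-0.14,0.0028,-0.0012,0,0,0,0.6,-0.14,0.0028,-0.001,0,0,0,0.6,-0.14]'

```text
t: 7.7
tool_pos: [0.5313, 0.1717, 0.0555]
orientation: [-1.584, -0.208, -0.43]
force: [-11.8, 1.8, 6.1]
opening: 0.0398
```

Run:
```python
from h import *
lift2(3)
```

```text
t 7.7 tcp [0.5313 0.1717 0.0555] phi 66.8 up_t mm [-53.  -50.2  41. ] lo_t [-66.8 -50.3  35.1] F_t [-12.    0.1   6.1] open 0.0398 zdev [ 0.003  1.    -0.01 ] q [ 0.35 -0.09  2.12 -0.28  0.77 -0.91]
theta 36.0 model tip [-50.9   0.   41. ]
[ 2.89 -0.92  0.  ] mm rot z 0.7
[ 2.94 -0.79  0.  ] mm rot z 0.7
[ 2.99 -0.66  0.  ] mm rot z 0.7
[ 3.03 -0.53  0.  ] mm rot z 0.7
[ 3.07 -0.4   0.  ] mm rot z 0.7
```

Emit:
carry_out --motion '[0.0028,-0.0009,0,0,0,0.6,-0.14,0.0028,-0.0008,0,0,0,0.6,-0.14,0.0029,-0.0007,0,0,0,0.6,-0.14,0.0029,-0.0006,0,0,0,0.6,-0.14,0.003,-0.0005,0,0,0,0.6,-0.14]'

```text
t: 8.2
tool_pos: [0.5403, 0.1707, 0.0668]
orientation: [-1.587, -0.156, -0.379]
force: [-14.0, -0.7, 12.0]
opening: 0.0399
```

Run:
```python
from h import *
lift2(3)
im=imaging.read_camera("scene"); cv2.imwrite("pics/s8.png",cv2.resize(im[180:280,190:330],None,fx=5,fy=5,interpolation=cv2.INTER_CUBIC))
```

```text
t 8.2 tcp [0.5403 0.1707 0.0668] phi 70.5 up_t mm [-44.8 -50.   51.4] lo_t [-59.  -50.1  46.3] F_t [-13.8  -2.7  12. ] open 0.0399 zdev [ 0.003  1.    -0.011] q [ 0.32 -0.05  2.04 -0.21  0.86 -1.  ]
theta 54.4 model tip [-38.2   0.   51.4]
[ 3.19 -0.17  0.  ] mm rot z 0.7
[ 3.29 -0.27  0.  ] mm rot z 0.7
[ 3.31 -0.14  0.  ] mm rot z 0.7
[ 3.33 -0.02  0.  ] mm rot z 0.7
[3.34 0.11 0.  ] mm rot z 0.7
```

View pics/s8.png

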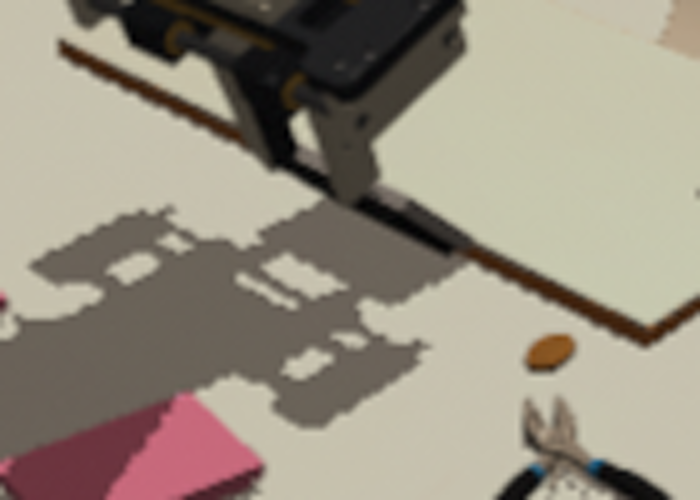

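```bash
cat >> h.py <<'E'
def lift3(dth,th=None,n=5,press=.0002,dphi=.9,phicomp=-.3):
    p,r=st(); y=RT.inv().apply(r.apply([0,1,0])); phi=np.degrees(np.arctan2(-y[2],y[0]))
    c=np.array([CX,CY,0]); tip=w2t(p+r.apply(c))+[.002,0,0]
    if th is None:
        g=np.arange(0,90,.5); th=g[np.argmin([np.hypot(*(tipm(t)-tip)[[0,2]]) for t in g])]
    print("theta",th,"model tip",(tipm(th)*1e3).round(1))
    for i in range(n):
        m=np.radians(th+dth/2); d=tipm(th+dth)-tipm(th)+press*np.array([np.cos(m),0,-np.sin(m)])
        f=np.radians(phi); x=np.array([np.sin(f),0,np.cos(f)]); yy=np.array([np.cos(f),0,-np.sin(f)])
        g=np.radians(dphi); rc=np.array([c[0]*np.cos(g)-c[1]*np.sin(g),c[0]*np.sin(g)+c[1]*np.cos(g),0])
        sh=np.array([d@x,d@yy,0])-(rc-c)
        print(np.round(sh*1000,2),"mm rot z",round(dphi+phicomp,2)); th+=dth; phi+=dphi
E
python3 - <<'E'
from h import *
lift3(3)
E
```

```text
t 8.25 tcp [0.5413 0.1707 0.0678] phi 70.4 up_t mm [-43.8 -49.9  52.4] lo_t [-58.  -49.9  47.4] F_t [-14.9  -3.9  12.8] open 0.0402 zdev [ 0.003  1.    -0.011] q [ 0.31 -0.05  2.04 -0.21  0.86 -1.  ]
theta 51.5 model tip [-40.5   0.   50.1]
[ 3.06 -0.4   0.  ] mm rot z 0.6
[ 3.14 -0.41  0.  ] mm rot z 0.6
[ 3.25 -0.5   0.  ] mm rot z 0.6
[ 3.27 -0.38  0.  ] mm rot z 0.6
[ 3.3  -0.25  0.  ] mm rot z 0.6
```

Emit:
carry_out --motion '[0.003,-0.0005,0,0,0,0.6,-0.14,0.003,-0.0005,0,0,0,0.6,-0.14,0.0032,-0.0005,0,0,0,0.6,-0.14,0.0032,-0.0004,0,0,0,0.6,-0.14,0.0032,-0.0003,0,0,0,0.6,-0.14]'

```text
t: 8.75
tool_pos: [0.5586, 0.1683, 0.0814]
orientation: [-1.586, -0.117, -0.339]
force: [-0.7, 0.2, 0.4]
opening: 0.0402
```

Run:
```python
from h import *
lift3(3)
```

```text
t 8.75 tcp [0.5586 0.1683 0.0814] phi 73.4 up_t mm [-27.2 -49.8  65.3] lo_t [-41.5 -49.8  61. ] F_t [-0.7  0.1  0.4] open 0.0402 zdev [ 0.002  1.    -0.01 ] q [ 0.28  0.    1.95 -0.16  0.94 -1.07]
theta 71.0 model tip [-23.3   0.   58. ]
[3.33 0.21 0.  ] mm rot z 0.6
[3.33 0.33 0.  ] mm rot z 0.6
[3.33 0.45 0.  ] mm rot z 0.6
[3.33 0.57 0.  ] mm rot z 0.6
[3.32 0.69 0.  ] mm rot z 0.6
```

Run:
```python
from h import *
im=imaging.read_camera("scene"); a=cv2.resize(im[180:280,190:330],None,fx=4,fy=4,interpolation=cv2.INTER_CUBIC)
im=imaging.read_camera("top"); b=cv2.resize(im[160:260,200:340],None,fx=4,fy=4,interpolation=cv2.INTER_CUBIC)
cv2.imwrite("pics/s9.png",a);cv2.imwrite("pics/t9.png",cv2.convertScaleAbs(b,alpha=1.5))
```

```text
(no output)
```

View pics/s9.png

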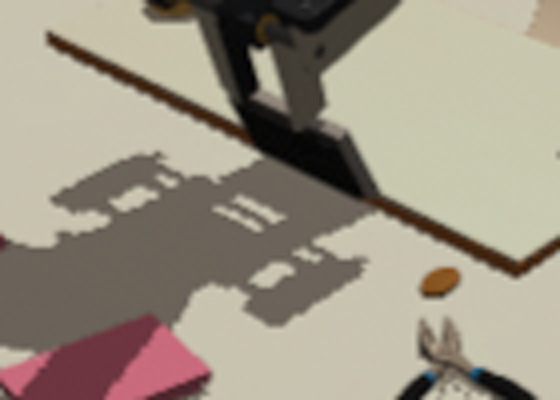

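View pics/t9.png

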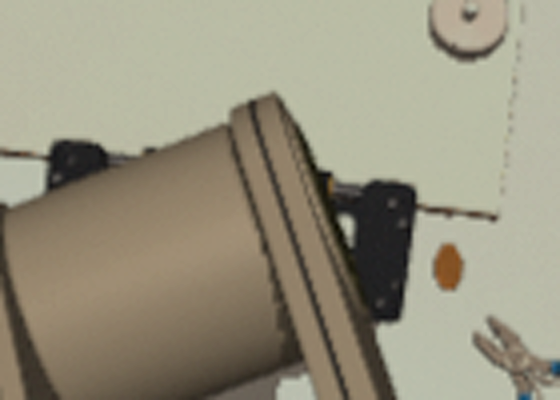

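Run:
```python
from h import *
# block right end centre y_t approx: contact centre; find from picture
for th in (55,60,65,70,75,80):
    t=np.radians(th);c,s=np.cos(t),np.sin(t)
    px=-8*s if th>56.3 else None
    if px is None: continue
    for y in (-97,-92):
        pts=[]
        for bx,bz in ((0,0),(0,8),(-60,0),(-60,8)):
            X=px-2+bx*c+bz*s; Z=-bx*s+bz*c
            pts.append(t2w(np.array([X,y,Z])/1000))
        print(th,y,((w2px("scene",pts)-[190,180])*4).round(0).tolist())
s=robot.read_state(); p=s["tool_pos"];r=R.from_rotvec(s["orientation"])
print("right finger corners",((w2px("scene",[p+r.apply([x,.019,z]) for x in(-.0075,.0075) for z in(-.02,-.0375)])-[190,180])*4).round().tolist())
```

```text
60 -97 [[366.0, 214.0], [374.0, 204.0], [330.0, 156.0], [339.0, 145.0]]
60 -92 [[360.0, 211.0], [368.0, 200.0], [324.0, 153.0], [332.0, 142.0]]
65 -97 [[366.0, 215.0], [374.0, 205.0], [336.0, 149.0], [345.0, 139.0]]
65 -92 [[359.0, 211.0], [368.0, 201.0], [329.0, 146.0], [338.0, 136.0]]
70 -97 [[365.0, 215.0], [374.0, 206.0], [341.0, 143.0], [351.0, 134.0]]
70 -92 [[359.0, 212.0], [368.0, 202.0], [335.0, 140.0], [344.0, 130.0]]
75 -97 [[365.0, 215.0], [374.0, 207.0], [347.0, 137.0], [357.0, 129.0]]
75 -92 [[359.0, 212.0], [368.0, 203.0], [341.0, 134.0], [350.0, 126.0]]
80 -97 [[365.0, 215.0], [374.0, 208.0], [353.0, 132.0], [363.0, 125.0]]
80 -92 [[359.0, 212.0], [368.0, 204.0], [347.0, 129.0], [356.0, 122.0]]
right finger corners [[292.0, 125.0], [315.0, 136.0], [310.0, 109.0], [333.0, 119.0]]
```

The block is up at about 63–65°, with its front edge caught at the tile's near top edge and the fingertips on its upper rim. Predicted right-end pixels agree with (375,192)–(345,130) if it pivots about the tile edge at z≈11. The tip matches that pivot with radius 60 mm, so I continue with a bit more press.

```bash
cat >> h.py <<'E'
def tipe(th):
    t=np.radians(th); return np.array([-1.5-60*np.cos(t),0,11+60*np.sin(t)])/1000
def lift4(dth,n=5,press=.0004,dphi=.9,phicomp=-.3):
    global tipm
    p,r=st(); tip=(w2t(p+r.apply([CX,CY,0])))*1e3
    th=np.degrees(np.arctan2(tip[2]-11,-(tip[0]+1.5))); print("rad",np.hypot(tip[2]-11,tip[0]+1.5).round(1))
    old=tipm; tipm=tipe; lift3(dth,th,n,press,dphi,phicomp); tipm=old
E
python3 - <<'E'
from h import *
lift4(3)
E
```

```text
t 8.85 tcp [0.5593 0.1683 0.0817] phi 73.3 up_t mm [-26.5 -49.7  65.6] lo_t [-40.9 -49.7  61.3] F_t [ 0.  -0.7  0.8] open 0.0399 zdev [ 0.002  1.    -0.009] q [ 0.28  0.    1.95 -0.16  0.93 -1.07]
rad 60.1
t 8.85 tcp [0.5593 0.1683 0.0817] phi 73.3 up_t mm [-26.5 -49.7  65.6] lo_t [-40.9 -49.7  61.3] F_t [ 0.  -0.7  0.8] open 0.0399 zdev [ 0.002  1.    -0.009] q [ 0.28  0.    1.95 -0.16  0.93 -1.07]
theta 65.42418062178558 model tip [-26.5   0.   65.6]
[ 3.47 -0.07  0.  ] mm rot z 0.6
[3.46 0.05 0.  ] mm rot z 0.6
[3.45 0.16 0.  ] mm rot z 0.6
[3.44 0.28 0.  ] mm rot z 0.6
[3.42 0.4  0.  ] mm rot z 0.6
```

Emit:
carry_out --motion '[0.0002,0.0007,0,0,0,0,-0.14,0.0015,0.0004,0,0,0,0.3,-0.14,0.002,0.0003,0,0,0,0.4,-0.14,0.0025,0.0004,0,0,0,0.4,-0.14,0.0025,0.0005,0,0,0,0.4,-0.14]'

```text
t: 9.35
tool_pos: [0.5681, 0.167, 0.081]
orientation: [-1.586, -0.095, -0.317]
force: [0.7, 1.0, 0.0]
opening: 0.0402
```

Run:
```python
from h import *
lift4(3)
im=imaging.read_camera("scene"); a=cv2.resize(im[180:280,190:330],None,fx=4,fy=4,interpolation=cv2.INTER_CUBIC)
cv2.imwrite("pics/s10.png",a)
```

```text
t 9.35 tcp [0.5681 0.167  0.081 ] phi 74.9 up_t mm [-18.  -49.7  64.6] lo_t [-32.5 -49.7  60.7] F_t [0.6 1.1 0. ] open 0.0402 zdev [ 0.001  1.    -0.01 ] q [ 0.27  0.04  1.9  -0.14  0.96 -1.1 ]
rad 56.0
t 9.35 tcp [0.5681 0.167  0.081 ] phi 74.9 up_t mm [-18.  -49.7  64.6] lo_t [-32.5 -49.7  60.7] F_t [0.6 1.1 0. ] open 0.0402 zdev [ 0.001  1.    -0.01 ] q [ 0.27  0.04  1.9  -0.14  0.96 -1.1 ]
theta 72.88641547338318 model tip [-19.2   0.   68.3]
[3.44 0.25 0.  ] mm rot z 0.6
[3.43 0.37 0.  ] mm rot z 0.6
[3.41 0.48 0.  ] mm rot z 0.6
[3.38 0.6  0.  ] mm rot z 0.6
[3.36 0.71 0.  ] mm rot z 0.6
```

View pics/s10.png

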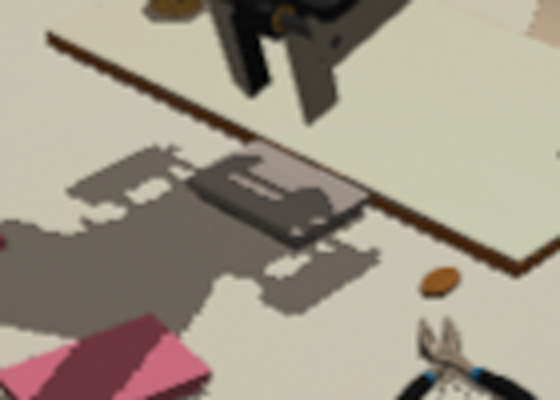

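With my lower press the tip lost the rim, and the block dropped back flat beside the tile, back edge at crop (190,185)–(300,245). It is still steel up, and nothing else moved. The earlier tip points all fit an arc about the tile edge (radius 60 mm), so I retreat and redo it with that arc and steady press.

Run:
```python
from h import *
p,r=st()
p1,r1=tcp_for([-.085,-.052,.040],62)
rows(p,r,p1,r1,5)
```

```text
t 9.4 tcp [0.5687 0.1669 0.0813] phi 74.9 up_t mm [-17.4 -49.7  64.9] lo_t [-31.9 -49.7  61. ] F_t [-0.3 -0.9  0.4] open 0.04 zdev [ 0.002  1.    -0.009] q [ 0.27  0.04  1.9  -0.14  0.96 -1.1 ]
[np.float64(-0.0152), np.float64(0.0017), np.float64(-0.0005), np.float64(0.11), np.float64(0.02), np.float64(-2.59)]
[np.float64(-0.0152), np.float64(0.001), np.float64(-0.0005), np.float64(0.11), np.float64(0.02), np.float64(-2.59)]
[np.float64(-0.0153), np.float64(0.0004), np.float64(-0.0005), np.float64(0.11), np.float64(0.02), np.float64(-2.59)]
[np.float64(-0.0153), np.float64(-0.0003), np.float64(-0.0005), np.float64(0.11), np.float64(0.02), np.float64(-2.59)]
[np.float64(-0.0152), np.float64(-0.001), np.float64(-0.0005), np.float64(0.11), np.float64(0.02), np.float64(-2.59)]
```

Emit:
carry_out --motion '[-0.0152,0.0017,-0.0005,0.1,0,-2.6,-0.14,-0.0152,0.001,-0.0005,0.1,0,-2.6,-0.14,-0.0153,0.0004,-0.0005,0.1,0,-2.6,-0.14,-0.0153,-0.0003,-0.0005,0.1,0,-2.6,-0.14,-0.0152,-0.001,-0.0005,0.1,0,-2.6,-0.14]'

```text
t: 9.9
tool_pos: [0.5018, 0.1746, 0.0554]
orientation: [-1.564, -0.285, -0.506]
force: [0.8, -1.2, 0.3]
opening: 0.04
```

Run:
```python
from h import *
p,r=st()
im=imaging.read_camera("top"); b=cv2.resize(im[160:260,200:340],None,fx=5,fy=5,interpolation=cv2.INTER_CUBIC)
cv2.imwrite("pics/t11.png",cv2.convertScaleAbs(b,alpha=1.5))
p1,r1=tcp_for([-.078,-.052,.0105],60)
rows(p,r,p1,r1,5)
```

```text
t 9.9 tcp [0.5018 0.1746 0.0554] phi 61.2 up_t mm [-81.2 -51.4  42.4] lo_t [-94.3 -51.4  35.1] F_t [ 1.  -1.1  0.3] open 0.04 zdev [0.001 1.    0.003] q [ 0.41 -0.22  2.27 -0.4   0.69 -0.76]
[np.float64(-0.0026), np.float64(0.0059), np.float64(-0.0001), np.float64(-0.03), np.float64(-0.03), np.float64(-0.24)]
[np.float64(-0.0026), np.float64(0.0059), np.float64(-0.0001), np.float64(-0.03), np.float64(-0.03), np.float64(-0.24)]
[np.float64(-0.0026), np.float64(0.0059), np.float64(-0.0001), np.float64(-0.03), np.float64(-0.03), np.float64(-0.24)]
[np.float64(-0.0027), np.float64(0.0059), np.float64(-0.0001), np.float64(-0.03), np.float64(-0.03), np.float64(-0.24)]
[np.float64(-0.0027), np.float64(0.0059), np.float64(-0.0001), np.float64(-0.03), np.float64(-0.03), np.float64(-0.24)]
```

View pics/t11.png

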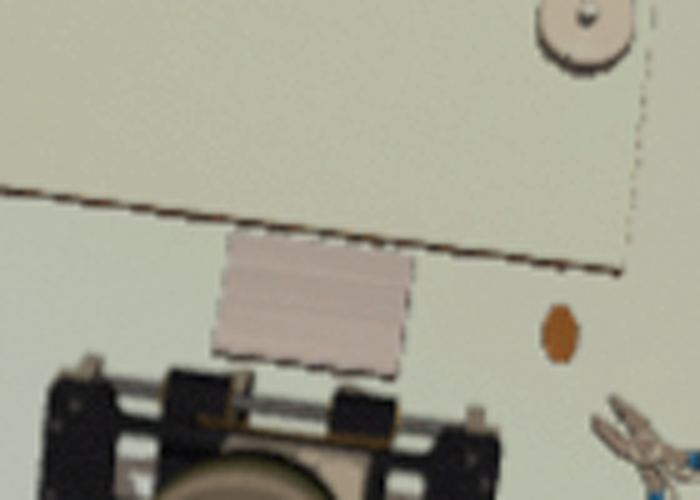

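The block lies parallel to the tile edge with a gap of about 4–5 mm, its front at crop (230,233)–(413,257), and the fingers are centred behind it. I descend and push it back to the wall.

Emit:
carry_out --motion '[-0.0026,0.006,0,0,0,-0.2,-0.14,-0.0026,0.006,0,0,0,-0.2,-0.14,-0.0026,0.006,0,0,0,-0.2,-0.14,-0.0027,0.006,0,0,0,-0.2,-0.14,-0.0018,0.004,0,0,0,0,-0.14]'

```text
t: 10.45
tool_pos: [0.5035, 0.1739, 0.0209]
orientation: [-1.565, -0.295, -0.515]
force: [-1.2, -0.6, 2.7]
opening: 0.0398
```

Run:
```python
from h import *
p,r=st()
p1,r1=tcp_for([-.065,-.052,.0105],60)
rows(p,r,p1,r1,4)
```

```text
t 10.45 tcp [0.5035 0.1739 0.0209] phi 60.5 up_t mm [-79.3 -51.8   8.1] lo_t [-92.3 -51.8   0.7] F_t [-1.1 -0.8  2.7] open 0.0398 zdev [0.001 1.    0.002] q [ 0.41 -0.14  2.28 -0.47  0.6  -0.68]
[np.float64(0.0034), np.float64(0.0012), np.float64(-0.0), np.float64(-0.01), np.float64(-0.03), np.float64(-0.12)]
[np.float64(0.0034), np.float64(0.0013), np.float64(-0.0), np.float64(-0.01), np.float64(-0.03), np.float64(-0.12)]
[np.float64(0.0034), np.float64(0.0013), np.float64(-0.0), np.float64(-0.01), np.float64(-0.03), np.float64(-0.12)]
[np.float64(0.0034), np.float64(0.0013), np.float64(-0.0001), np.float64(-0.01), np.float64(-0.03), np.float64(-0.12)]
```

Emit:
carry_out --motion '[0.0014,-0.0024,0,0,0,0,-0.14,0.0035,0.002,0,0,0,0,-0.14,0.0035,0.002,0,0,0,0,-0.14,0.0035,0.002,0,0,0,0,-0.14,0.0022,0.0012,0,0,0,0,-0.14]'

```text
t: 10.95
tool_pos: [0.5196, 0.1713, 0.0234]
orientation: [-1.566, -0.293, -0.515]
force: [-2.5, 1.1, -0.6]
opening: 0.0403
```

Run:
```python
from h import *
p,r=st()
```

```text
t 10.95 tcp [0.5196 0.1713 0.0234] phi 60.6 up_t mm [-63.  -52.1  10.6] lo_t [-76.  -52.1   3.2] F_t [-2.6  0.7 -0.6] open 0.0403 zdev [0.002 1.    0.001] q [ 0.39 -0.11  2.25 -0.46  0.6  -0.71]
```

Emit:
carry_out --motion '[0.0006,0.0003,0,0,0,-0.1,-0.14,0.0005,0.0002,0,0,0,-0.2,-0.14,0.0004,0,0,0,0,-0.2,-0.14,0.0004,0,0,0,0,-0.2,-0.14,0.0004,0,0,0,0,-0.2,-0.14]'

```text
t: 11.45
tool_pos: [0.52, 0.1714, 0.0229]
orientation: [-1.565, -0.302, -0.525]
force: [-4.8, 0.5, 1.4]
opening: 0.0397
```

Run:
```python
from h import *
lift4(3,press=.0005,dphi=.7,phicomp=-.2)
```

```text
t 11.45 tcp [0.52   0.1714 0.0229] phi 59.9 up_t mm [-62.4 -52.   10.3] lo_t [-75.4 -52.    2.7] F_t [-4.8 -0.2  1.4] open 0.0397 zdev [0.003 1.    0.001] q [ 0.39 -0.11  2.25 -0.48  0.59 -0.69]
rad 61.0
t 11.45 tcp [0.52   0.1714 0.0229] phi 59.9 up_t mm [-62.4 -52.   10.3] lo_t [-75.4 -52.    2.7] F_t [-4.8 -0.2  1.4] open 0.0397 zdev [0.003 1.    0.001] q [ 0.39 -0.11  2.25 -0.48  0.59 -0.69]
theta -0.6787169673657433 model tip [-61.5   0.   10.3]
[ 2.28 -2.53  0.  ] mm rot z 0.5
[ 2.37 -2.44  0.  ] mm rot z 0.5
[ 2.47 -2.35  0.  ] mm rot z 0.5
[ 2.56 -2.26  0.  ] mm rot z 0.5
[ 2.64 -2.17  0.  ] mm rot z 0.5
```

Emit:
carry_out --motion '[0.0015,-0.0011,0,0,0,0,-0.14,0.0018,-0.0018,0,0,0,0.2,-0.14,0.0023,-0.0022,0,0,0,0.3,-0.14,0.0025,-0.0022,0,0,0,0.4,-0.14,0.0026,-0.0021,0,0,0,0.4,-0.14]'

```text
t: 11.95
tool_pos: [0.5217, 0.1707, 0.0346]
orientation: [-1.569, -0.279, -0.501]
force: [-6.5, 2.9, -0.7]
opening: 0.0399
```

Run:
```python
from h import *
lift4(3,press=.0005,dphi=.7,phicomp=-.2)
```

```text
t 11.95 tcp [0.5217 0.1707 0.0346] phi 61.6 up_t mm [-61.  -52.5  21.5] lo_t [-74.2 -52.5  14.4] F_t [-6.8  1.9 -0.7] open 0.0399 zdev [ 0.003  1.    -0.   ] q [ 0.38 -0.12  2.23 -0.41  0.64 -0.77]
rad 60.5
t 11.95 tcp [0.5217 0.1707 0.0346] phi 61.6 up_t mm [-61.  -52.5  21.5] lo_t [-74.2 -52.5  14.4] F_t [-6.8  1.9 -0.7] open 0.0399 zdev [ 0.003  1.    -0.   ] q [ 0.38 -0.12  2.23 -0.41  0.64 -0.77]
theta 10.000698193172541 model tip [-60.6   0.   21.4]
[ 2.63 -2.18  0.  ] mm rot z 0.5
[ 2.71 -2.08  0.  ] mm rot z 0.5
[ 2.79 -1.98  0.  ] mm rot z 0.5
[ 2.87 -1.88  0.  ] mm rot z 0.5
[ 2.93 -1.77  0.  ] mm rot z 0.5
```

Emit:
carry_out --motion '[0.0026,-0.0021,0,0,0,0.5,-0.14,0.0027,-0.002,0,0,0,0.5,-0.14,0.0028,-0.0019,0,0,0,0.5,-0.14,0.0029,-0.0018,0,0,0,0.5,-0.14,0.0029,-0.0017,0,0,0,0.5,-0.14]'

```text
t: 12.45
tool_pos: [0.527, 0.17, 0.0492]
orientation: [-1.572, -0.236, -0.459]
force: [-8.0, 1.7, 2.0]
opening: 0.0402
```

Run:
```python
from h import *
lift4(3,press=.0005,dphi=.7,phicomp=-.2)
```

```text
t 12.45 tcp [0.527  0.17   0.0492] phi 64.7 up_t mm [-56.4 -52.4  35.3] lo_t [-70.  -52.4  28.9] F_t [-8.1  0.6  2. ] open 0.0402 zdev [ 0.003  1.    -0.   ] q [ 0.35 -0.12  2.17 -0.31  0.72 -0.88]
rad 60.0
t 12.45 tcp [0.527  0.17   0.0492] phi 64.7 up_t mm [-56.4 -52.4  35.3] lo_t [-70.  -52.4  28.9] F_t [-8.1  0.6  2. ] open 0.0402 zdev [ 0.003  1.    -0.   ] q [ 0.35 -0.12  2.17 -0.31  0.72 -0.88]
theta 23.852712491571832 model tip [-56.4   0.   35.3]
[ 2.98 -1.69  0.  ] mm rot z 0.5
[ 3.04 -1.58  0.  ] mm rot z 0.5
[ 3.1  -1.47  0.  ] mm rot z 0.5
[ 3.15 -1.35  0.  ] mm rot z 0.5
[ 3.2  -1.23  0.  ] mm rot z 0.5
```

Emit:
carry_out --motion '[0.003,-0.0016,0,0,0,0.5,-0.14,0.003,-0.0015,0,0,0,0.5,-0.14,0.0031,-0.0014,0,0,0,0.5,-0.14,0.0032,-0.0013,0,0,0,0.5,-0.14,0.0032,-0.0012,0,0,0,0.5,-0.14]'

```text
t: 12.95
tool_pos: [0.5367, 0.1688, 0.0638]
orientation: [-1.574, -0.194, -0.419]
force: [-7.7, 1.2, 5.0]
opening: 0.04
```

Run:
```python
from h import *
lift4(3,press=.0005,dphi=.7,phicomp=-.2)
im=imaging.read_camera("scene"); a=cv2.resize(im[180:280,190:330],None,fx=4,fy=4,interpolation=cv2.INTER_CUBIC)
cv2.imwrite("pics/s12.png",a)
```

```text
t 12.95 tcp [0.5367 0.1688 0.0638] phi 67.7 up_t mm [-47.4 -52.2  49.1] lo_t [-61.3 -52.2  43.4] F_t [-7.8  0.1  5. ] open 0.04 zdev [ 0.003  1.    -0.   ] q [ 0.32 -0.09  2.1  -0.24  0.8  -0.96]
rad 59.7
t 12.95 tcp [0.5367 0.1688 0.0638] phi 67.7 up_t mm [-47.4 -52.2  49.1] lo_t [-61.3 -52.2  43.4] F_t [-7.8  0.1  5. ] open 0.04 zdev [ 0.003  1.    -0.   ] q [ 0.32 -0.09  2.1  -0.24  0.8  -0.96]
theta 39.69001001000517 model tip [-47.7   0.   49.3]
[ 3.27 -1.04  0.  ] mm rot z 0.5
[ 3.3  -0.92  0.  ] mm rot z 0.5
[ 3.33 -0.8   0.  ] mm rot z 0.5
[ 3.36 -0.67  0.  ] mm rot z 0.5
[ 3.38 -0.55  0.  ] mm rot z 0.5
```

View pics/s12.png

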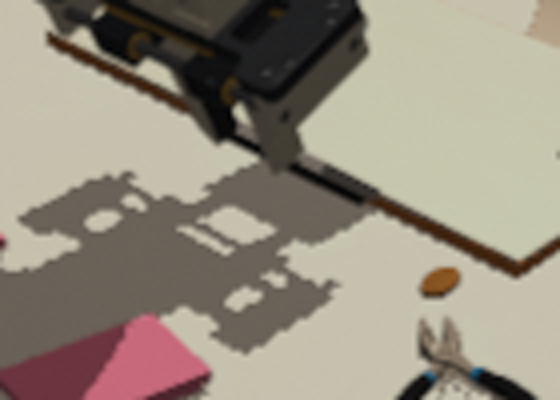

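Tilted about 40°, the fingertips hold the rim at crop (285,160), and the right front corner stays at (375,190). I continue with slightly more press.

Emit:
carry_out --motion '[0.0033,-0.0009,0,0,0,0.5,-0.14,0.0033,-0.0008,0,0,0,0.5,-0.14,0.0033,-0.0006,0,0,0,0.5,-0.14,0.0034,-0.0005,0,0,0,0.5,-0.14,0.0034,-0.0004,0,0,0,0.5,-0.14]'

```text
t: 13.5
tool_pos: [0.5545, 0.1664, 0.079]
orientation: [-1.574, -0.16, -0.385]
force: [-0.5, -0.2, 0.4]
opening: 0.04
```

Run:
```python
from h import *
lift4(3,press=.0006,dphi=.7,phicomp=-.2)
```

```text
t 13.5 tcp [0.5545 0.1664 0.079 ] phi 70.1 up_t mm [-30.1 -52.1  63.7] lo_t [-44.2 -52.1  58.6] F_t [-0.5 -0.3  0.4] open 0.04 zdev [0.003 1.    0.001] q [ 0.29 -0.05  2.02 -0.19  0.87 -1.04]
rad 60.0
t 13.5 tcp [0.5545 0.1664 0.079 ] phi 70.1 up_t mm [-30.1 -52.1  63.7] lo_t [-44.2 -52.1  58.6] F_t [-0.5 -0.3  0.4] open 0.04 zdev [0.003 1.    0.001] q [ 0.29 -0.05  2.02 -0.19  0.87 -1.04]
theta 61.55740327479907 model tip [-30.1   0.   63.8]
[3.42 0.12 0.  ] mm rot z 0.5
[3.41 0.25 0.  ] mm rot z 0.5
[3.4  0.37 0.  ] mm rot z 0.5
[3.38 0.5  0.  ] mm rot z 0.5
[3.35 0.63 0.  ] mm rot z 0.5
```

Run:
```python
from h import *
im=imaging.read_camera("scene"); a=cv2.resize(im[180:280,190:330],None,fx=5,fy=5,interpolation=cv2.INTER_CUBIC)
cv2.imwrite("pics/s13.png",a)
st()
```

```text
t 13.55 tcp [0.5555 0.1664 0.0798] phi 70.1 up_t mm [-29.  -51.9  64.5] lo_t [-43.1 -51.8  59.4] F_t [ 0.3 -0.5  1.6] open 0.04 zdev [0.003 1.    0.002] q [ 0.29 -0.05  2.02 -0.19  0.87 -1.04]
```

View pics/s13.png

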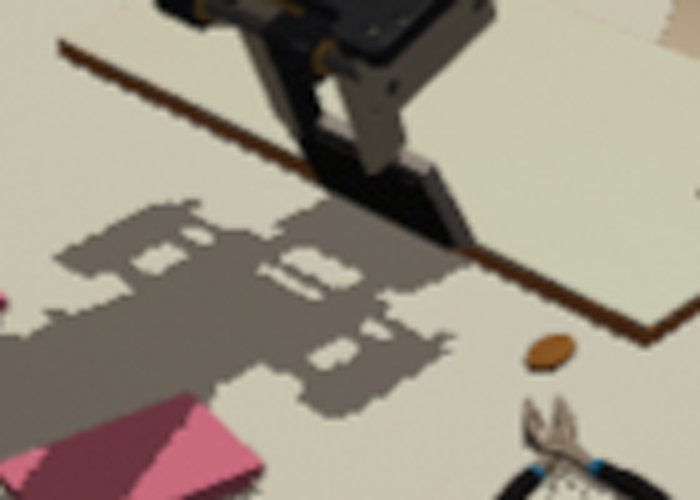

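Run:
```python
from h import *
im=imaging.read_camera("scene"); a=cv2.resize(im[180:280,190:330],None,fx=5,fy=5,interpolation=cv2.INTER_CUBIC)
cv2.imwrite("pics/s14.png",a)
st()
```

```text
t 13.6 tcp [0.5553 0.1665 0.0794] phi 70.1 up_t mm [-29.3 -51.9  64.1] lo_t [-43.4 -51.8  59. ] F_t [-0.1 -0.3 -0.4] open 0.0396 zdev [0.003 1.    0.002] q [ 0.29 -0.05  2.02 -0.19  0.86 -1.03]
```

View pics/s14.png

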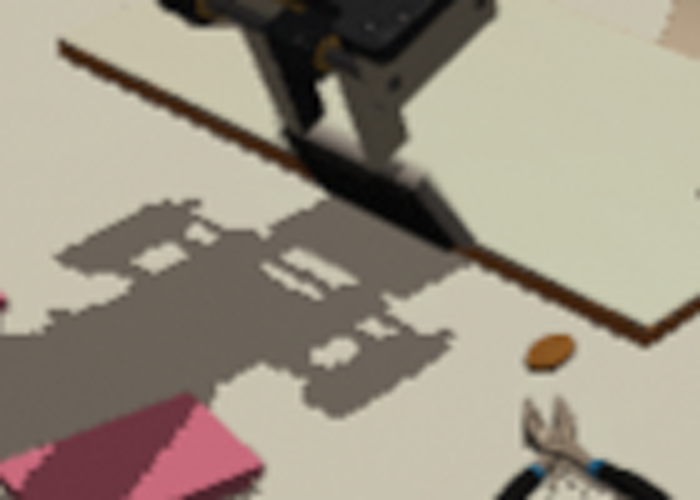

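The second picture shows the block falling back, with its upper edge lower than a moment before. Contact was therefore lost near 60°. I compare the block's angle in the pictures with the tip angle to see whether the tip crept along the rim.

Run:
```python
from h import *
for th in (30,35,40,45,50,55,60):
    t=np.radians(th);c,s=np.cos(t),np.sin(t)
    pts=[]
    for bx,bz in ((0,-5),(0,3),(-60,-5),(-60,3)):
        pts.append(t2w(np.array([-1.5+bx*c+bz*s,-97,11-bx*s+bz*c])/1000))
    q=w2px("scene",pts)-[190,180]
    print(th,"x4",(q*4).round().tolist(),"x5",(q*5).round().tolist())
im=cv2.imread("pics/s12.png")[110:230,230:400]; cv2.imwrite("pics/s12c.png",cv2.resize(im,None,fx=4,fy=4))
im=cv2.imread("pics/s6.png")[180:310,300:500]; cv2.imwrite("pics/s6c.png",cv2.resize(im,None,fx=3,fy=3))
```

```text
30 x4 [[372.0, 201.0], [377.0, 188.0], [309.0, 192.0], [314.0, 178.0]] x5 [[465.0, 251.0], [471.0, 235.0], [386.0, 240.0], [392.0, 223.0]]
35 x4 [[372.0, 201.0], [377.0, 188.0], [312.0, 183.0], [318.0, 169.0]] x5 [[465.0, 251.0], [471.0, 235.0], [390.0, 228.0], [397.0, 212.0]]
40 x4 [[371.0, 201.0], [377.0, 188.0], [316.0, 174.0], [322.0, 161.0]] x5 [[464.0, 251.0], [472.0, 235.0], [394.0, 217.0], [402.0, 201.0]]
45 x4 [[371.0, 201.0], [378.0, 188.0], [320.0, 165.0], [327.0, 152.0]] x5 [[464.0, 251.0], [472.0, 235.0], [399.0, 206.0], [408.0, 190.0]]
50 x4 [[371.0, 200.0], [378.0, 189.0], [324.0, 157.0], [332.0, 144.0]] x5 [[463.0, 250.0], [472.0, 236.0], [405.0, 196.0], [415.0, 180.0]]
55 x4 [[370.0, 200.0], [378.0, 189.0], [329.0, 148.0], [337.0, 137.0]] x5 [[463.0, 250.0], [473.0, 236.0], [411.0, 185.0], [421.0, 171.0]]
60 x4 [[370.0, 200.0], [378.0, 189.0], [334.0, 140.0], [343.0, 129.0]] x5 [[462.0, 250.0], [473.0, 236.0], [418.0, 176.0], [429.0, 162.0]]
```

View pics/s12c.png

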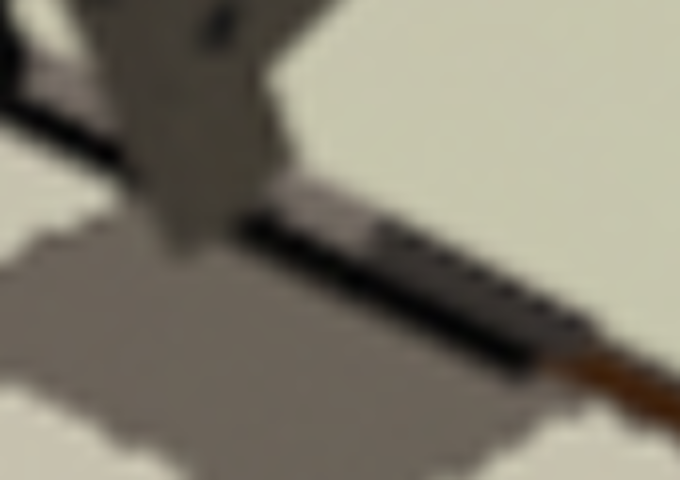

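The model holds: at 12.95 s the block was at 40°, equal to the tip angle, so the tip did not creep. It was lost only in the fast stretch near 55–60°. I'll retry slower there, with steadier press.

Run:
```python
from h import *
p,r=st()
p1,r1=tcp_for([-.088,-.052,.038],60)
rows(p,r,p1,r1,5)
p2,r2=tcp_for([-.080,-.052,.0115],60)
rows(p1,r1,p2,r2,5)
```

```text
t 13.6 tcp [0.5553 0.1665 0.0794] phi 70.1 up_t mm [-29.3 -51.9  64.1] lo_t [-43.4 -51.8  59. ] F_t [-0.1 -0.3 -0.4] open 0.0396 zdev [0.003 1.    0.002] q [ 0.29 -0.05  2.02 -0.19  0.86 -1.03]
[np.float64(-0.0135), np.float64(0.0012), np.float64(-0.0001), np.float64(-0.0), np.float64(-0.04), np.float64(-2.01)]
[np.float64(-0.0135), np.float64(0.0008), np.float64(-0.0001), np.float64(-0.0), np.float64(-0.04), np.float64(-2.01)]
[np.float64(-0.0135), np.float64(0.0003), np.float64(-0.0001), np.float64(-0.0), np.float64(-0.04), np.float64(-2.01)]
[np.float64(-0.0135), np.float64(-0.0002), np.float64(-0.0), np.float64(-0.0), np.float64(-0.04), np.float64(-2.01)]
[np.float64(-0.0135), np.float64(-0.0007), np.float64(-0.0), np.float64(-0.0), np.float64(-0.04), np.float64(-2.01)]
[np.float64(-0.0013), np.float64(0.0054), np.float64(0.0), np.float64(0.0), np.float64(0.0), np.float64(0.0)]
[np.float64(-0.0013), np.float64(0.0054), np.float64(0.0), np.float64(0.0), np.float64(0.0), np.float64(0.0)]
[np.float64(-0.0013), np.float64(0.0054), np.float64(0.0), np.float64(0.0), np.float64(0.0), np.float64(0.0)]
[np.float64(-0.0013), np.float64(0.0054), np.float64(0.0), np.float64(0.0), np.float64(0.0), np.float64(0.0)]
[np.float64(-0.0013), np.float64(0.0054), np.float64(0.0), np.float64(0.0), np.float64(0.0), np.float64(0.0)]
```

Emit:
carry_out --motion '[-0.014,0.0012,0,0,0,-2,-0.14,-0.0145,0.0008,0,0,0,-2,-0.14,-0.0145,0.0003,0,0,0,-2,-0.14,-0.0145,-0.0002,0,0,0,-2,-0.14,-0.0145,-0.0007,0,0,0,-2,-0.14]'

```text
t: 14.1
tool_pos: [0.4943, 0.1765, 0.0512]
orientation: [-1.559, -0.307, -0.536]
force: [0.8, 0.5, -1.0]
opening: 0.0398
```

Emit:
carry_out --motion '[-0.0014,0.0052,0,0,0,-0.1,-0.14,-0.0014,0.0054,0,0,0,-0.1,-0.14,-0.0014,0.0054,0,0,0,-0.1,-0.14,-0.0014,0.0054,0,0,0,0,-0.14,-0.0014,0.005,0,0,0,0,-0.14]'

```text
t: 14.6
tool_pos: [0.5027, 0.1762, 0.0232]
orientation: [-1.557, -0.313, -0.538]
force: [-0.3, -0.0, -0.1]
opening: 0.0401
```

Run:
```python
from h import *
p,r=st()
im=imaging.read_camera("top"); b=cv2.resize(im[160:260,200:340],None,fx=5,fy=5,interpolation=cv2.INTER_CUBIC)
cv2.imwrite("pics/t15.png",cv2.convertScaleAbs(b,alpha=1.5))
p1,r1=tcp_for([-.063,-.052,.0105],60)
rows(p,r,p1,r1,4)
```

```text
t 14.6 tcp [0.5027 0.1762 0.0232] phi 59.0 up_t mm [-80.  -49.7  10.7] lo_t [-92.9 -49.6   3. ] F_t [-0.3 -0.  -0.1] open 0.0401 zdev [0.003 1.    0.008] q [ 0.42 -0.16  2.3  -0.51  0.59 -0.63]
[np.float64(0.0037), np.float64(0.0022), np.float64(-0.0006), np.float64(-0.07), np.float64(-0.1), np.float64(0.25)]
[np.float64(0.0037), np.float64(0.0022), np.float64(-0.0006), np.float64(-0.07), np.float64(-0.1), np.float64(0.25)]
[np.float64(0.0037), np.float64(0.0022), np.float64(-0.0006), np.float64(-0.07), np.float64(-0.1), np.float64(0.25)]
[np.float64(0.0037), np.float64(0.0022), np.float64(-0.0006), np.float64(-0.07), np.float64(-0.1), np.float64(0.25)]
```

View pics/t15.png

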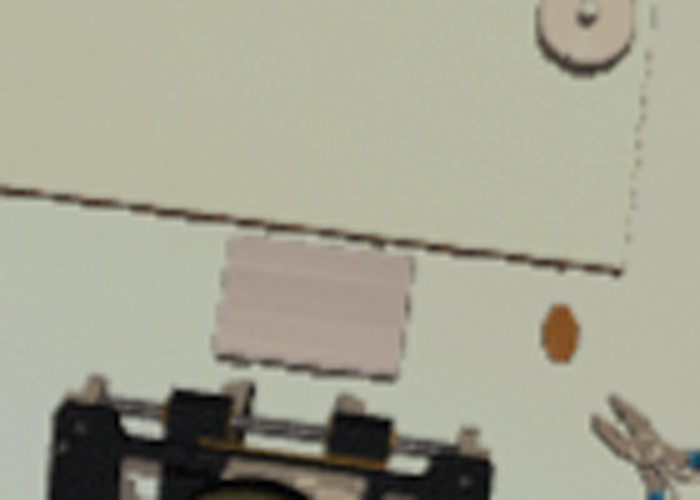

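Same place again, parallel with a gap of about 4 mm, front at crop (230,236)–(413,257). I push home and press.

Emit:
carry_out --motion '[0.0037,0.0022,-0.001,-0.1,0,0.2,-0.14,0.0037,0.0022,-0.001,-0.1,0,0.2,-0.14,0.0037,0.0022,-0.001,-0.1,0,0.2,-0.14,0.0032,0.002,-0.001,-0.1,0,0.2,-0.14,0.001,0.0006,0,0,0,0,-0.14]'

```text
t: 15.15
tool_pos: [0.5203, 0.1687, 0.0214]
orientation: [-1.567, -0.295, -0.526]
force: [-25.5, 6.1, 18.2]
opening: 0.0403
```

Emit:
carry_out --motion '[0.0006,0.0003,0,0,0,-0.1,-0.14,0.0005,0.0002,0,0,0,-0.2,-0.14,0.0004,0,0,0,0,-0.2,-0.14,0.0004,0,0,0,0,-0.2,-0.14,0.0004,0,0,0,0,-0.2,-0.14]'

```text
t: 15.65
tool_pos: [0.5197, 0.1689, 0.0215]
orientation: [-1.568, -0.301, -0.534]
force: [-7.0, 2.2, 3.6]
opening: 0.0399
```

Run:
```python
from h import *
lift4(3,press=.0005,dphi=.7,phicomp=-.2)
```

```text
t 15.65 tcp [0.5197 0.1689 0.0215] phi 59.6 up_t mm [-62.3 -54.7   8.9] lo_t [-75.3 -54.5   1.3] F_t [-7.2  1.2  3.6] open 0.0399 zdev [ 0.01   1.    -0.001] q [ 0.39 -0.11  2.26 -0.5   0.58 -0.67]
rad 60.9
t 15.65 tcp [0.5197 0.1689 0.0215] phi 59.6 up_t mm [-62.3 -54.7   8.9] lo_t [-75.3 -54.5   1.3] F_t [-7.2  1.2  3.6] open 0.0399 zdev [ 0.01   1.    -0.001] q [ 0.39 -0.11  2.26 -0.5   0.58 -0.67]
theta -1.9777199278421709 model tip [-61.5   0.    8.9]
[ 2.23 -2.56  0.  ] mm rot z 0.5
[ 2.33 -2.48  0.  ] mm rot z 0.5
[ 2.43 -2.39  0.  ] mm rot z 0.5
[ 2.52 -2.3   0.  ] mm rot z 0.5
[ 2.6  -2.21  0.  ] mm rot z 0.5
```

Emit:
carry_out --motion '[0.0015,-0.0011,0,0,0,0,-0.14,0.0018,-0.0018,0,0,0,0.2,-0.14,0.0023,-0.0022,0,0,0,0.3,-0.14,0.0025,-0.0022,0,0,0,0.4,-0.14,0.0026,-0.0021,0,0,0,0.4,-0.14]'

```text
t: 16.15
tool_pos: [0.5209, 0.1682, 0.0324]
orientation: [-1.572, -0.276, -0.509]
force: [-6.7, 4.7, -0.2]
opening: 0.0402
```

Emit:
carry_out --motion '[0.0026,-0.0021,0,0,0,0.5,-0.14,0.0027,-0.002,0,0,0,0.5,-0.14,0.0028,-0.0019,0,0,0,0.5,-0.14,0.0029,-0.0018,0,0,0,0.5,-0.14,0.0029,-0.0017,0,0,0,0.5,-0.14]'

```text
t: 16.65
tool_pos: [0.5252, 0.1676, 0.0459]
orientation: [-1.576, -0.231, -0.465]
force: [-8.4, 3.3, 1.6]
opening: 0.0402
```

Run:
```python
from h import *
lift4(3,press=.0005,dphi=.7,phicomp=-.2)
```

```text
t 16.65 tcp [0.5252 0.1676 0.0459] phi 64.6 up_t mm [-57.8 -55.2  31.9] lo_t [-71.4 -55.   25.5] F_t [-8.8  2.1  1.6] open 0.0402 zdev [ 0.01   1.    -0.003] q [ 0.35 -0.12  2.18 -0.32  0.71 -0.86]
rad 60.1
t 16.65 tcp [0.5252 0.1676 0.0459] phi 64.6 up_t mm [-57.8 -55.2  31.9] lo_t [-71.4 -55.   25.5] F_t [-8.8  2.1  1.6] open 0.0402 zdev [ 0.01   1.    -0.003] q [ 0.35 -0.12  2.18 -0.32  0.71 -0.86]
theta 20.35849143492593 model tip [-57.8   0.   31.9]
[ 2.88 -1.86  0.  ] mm rot z 0.5
[ 2.95 -1.75  0.  ] mm rot z 0.5
[ 3.01 -1.64  0.  ] mm rot z 0.5
[ 3.07 -1.53  0.  ] mm rot z 0.5
[ 3.13 -1.41  0.  ] mm rot z 0.5
```

Emit:
carry_out --motion '[0.0029,-0.0018,0,0,0,0.5,-0.14,0.0029,-0.0017,0,0,0,0.5,-0.14,0.003,-0.0016,0,0,0,0.5,-0.14,0.0031,-0.0015,0,0,0,0.5,-0.14,0.0031,-0.0014,0,0,0,0.5,-0.14]'

```text
t: 17.15
tool_pos: [0.5332, 0.1667, 0.0599]
orientation: [-1.578, -0.188, -0.423]
force: [-8.3, 1.5, 3.9]
opening: 0.04
```

Run:
```python
from h import *
lift4(1.5,press=.0006,dphi=.5,phicomp=-.2)
```

```text
t 17.15 tcp [0.5332 0.1667 0.0599] phi 67.7 up_t mm [-50.5 -54.9  45.2] lo_t [-64.4 -54.8  39.5] F_t [-8.4  0.3  3.9] open 0.04 zdev [ 0.01   1.    -0.002] q [ 0.32 -0.09  2.11 -0.25  0.79 -0.95]
rad 59.8
t 17.15 tcp [0.5332 0.1667 0.0599] phi 67.7 up_t mm [-50.5 -54.9  45.2] lo_t [-64.4 -54.8  39.5] F_t [-8.4  0.3  3.9] open 0.04 zdev [ 0.01   1.    -0.002] q [ 0.32 -0.09  2.11 -0.25  0.79 -0.95]
theta 34.86149818091488 model tip [-50.7   0.   45.3]
[ 1.82 -0.39  0.  ] mm rot z 0.3
[ 1.82 -0.36  0.  ] mm rot z 0.3
[ 1.83 -0.33  0.  ] mm rot z 0.3
[ 1.83 -0.31  0.  ] mm rot z 0.3
[ 1.83 -0.28  0.  ] mm rot z 0.3
```

Emit:
carry_out --motion '[0.0018,-0.0004,0,0,0,0.3,-0.14,0.0018,-0.0004,0,0,0,0.3,-0.14,0.0018,-0.0003,0,0,0,0.3,-0.14,0.0018,-0.0003,0,0,0,0.3,-0.14,0.0018,-0.0003,0,0,0,0.3,-0.14]'

```text
t: 17.65
tool_pos: [0.5409, 0.1657, 0.0687]
orientation: [-1.578, -0.162, -0.398]
force: [-8.4, -0.4, 6.3]
opening: 0.0395
```

Run:
```python
from h import *
lift4(1.5,press=.0006,dphi=.5,phicomp=-.2)
```

```text
t 17.65 tcp [0.5409 0.1657 0.0687] phi 69.6 up_t mm [-43.3 -54.8  53.5] lo_t [-57.3 -54.7  48.2] F_t [-8.3 -1.6  6.3] open 0.0395 zdev [ 0.011  1.    -0.002] q [ 0.31 -0.07  2.06 -0.21  0.84 -1.  ]
rad 59.6
t 17.65 tcp [0.5409 0.1657 0.0687] phi 69.6 up_t mm [-43.3 -54.8  53.5] lo_t [-57.3 -54.7  48.2] F_t [-8.3 -1.6  6.3] open 0.0395 zdev [ 0.011  1.    -0.002] q [ 0.31 -0.07  2.06 -0.21  0.84 -1.  ]
theta 45.4840263582611 model tip [-43.6   0.   53.8]
[ 1.85 -0.14  0.  ] mm rot z 0.3
[ 1.85 -0.11  0.  ] mm rot z 0.3
[ 1.85 -0.08  0.  ] mm rot z 0.3
[ 1.85 -0.05  0.  ] mm rot z 0.3
[ 1.85 -0.02  0.  ] mm rot z 0.3
```

Emit:
carry_out --motion '[0.0011,0.0002,0,0,0,0.3,-0.14,0.0011,0.0003,0,0,0,0.3,-0.14,0.0011,0.0003,0,0,0,0.3,-0.14,0.0011,0.0003,0,0,0,0.3,-0.14,0.0011,0.0004,0,0,0,0.3,-0.14]'

```text
t: 18.15
tool_pos: [0.5499, 0.1644, 0.0761]
orientation: [-1.577, -0.142, -0.379]
force: [-4.3, -1.0, 5.8]
opening: 0.0399
```

Run:
```python
from h import *
lift4(1.5,press=.0006,dphi=.5,phicomp=-.2)
```

```text
t 18.15 tcp [0.5499 0.1644 0.0761] phi 71.0 up_t mm [-34.6 -54.8  60.6] lo_t [-48.8 -54.7  55.7] F_t [-4.1 -1.6  5.8] open 0.0399 zdev [ 0.011  1.    -0.   ] q [ 0.29 -0.05  2.02 -0.18  0.88 -1.03]
rad 59.6
t 18.15 tcp [0.5499 0.1644 0.0761] phi 71.0 up_t mm [-34.6 -54.8  60.6] lo_t [-48.8 -54.7  55.7] F_t [-4.1 -1.6  5.8] open 0.0399 zdev [ 0.011  1.    -0.   ] q [ 0.29 -0.05  2.02 -0.18  0.88 -1.03]
theta 56.26806986577144 model tip [-34.8   0.   60.9]
[1.84 0.14 0.  ] mm rot z 0.3
[1.83 0.17 0.  ] mm rot z 0.3
[1.83 0.2  0.  ] mm rot z 0.3
[1.82 0.23 0.  ] mm rot z 0.3
[1.82 0.25 0.  ] mm rot z 0.3
```

Emit:
carry_out --motion '[0.0006,0.0006,0,0,0,0.3,-0.14,0.0006,0.0006,0,0,0,0.3,-0.14,0.0006,0.0006,0,0,0,0.3,-0.14,0.0006,0.0007,0,0,0,0.3,-0.14,0.0006,0.0007,0,0,0,0.3,-0.14]'

```text
t: 18.65
tool_pos: [0.559, 0.163, 0.0812]
orientation: [-1.576, -0.127, -0.364]
force: [-3.7, -0.6, 7.4]
opening: 0.0404
```

Run:
```python
from h import *
lift4(1.5,press=.0006,dphi=.5,phicomp=-.2)
im=imaging.read_camera("scene"); a=cv2.resize(im[180:280,190:330],None,fx=5,fy=5,interpolation=cv2.INTER_CUBIC)
cv2.imwrite("pics/s16.png",a)
```

```text
t 18.65 tcp [0.559  0.163  0.0812] phi 72.1 up_t mm [-25.7 -54.9  65.4] lo_t [-40.  -54.7  60.8] F_t [-3.6 -1.1  7.4] open 0.0404 zdev [0.01  1.    0.001] q [ 0.27 -0.02  1.98 -0.16  0.91 -1.06]
rad 59.6
t 18.65 tcp [0.559  0.163  0.0812] phi 72.1 up_t mm [-25.7 -54.9  65.4] lo_t [-40.  -54.7  60.8] F_t [-3.6 -1.1  7.4] open 0.0404 zdev [0.01  1.    0.001] q [ 0.27 -0.02  1.98 -0.16  0.91 -1.06]
theta 66.02489111581774 model tip [-25.9   0.   65.8]
[1.79 0.39 0.  ] mm rot z 0.3
[1.78 0.41 0.  ] mm rot z 0.3
[1.77 0.44 0.  ] mm rot z 0.3
[1.76 0.47 0.  ] mm rot z 0.3
[1.75 0.5  0.  ] mm rot z 0.3
```

View pics/s16.png

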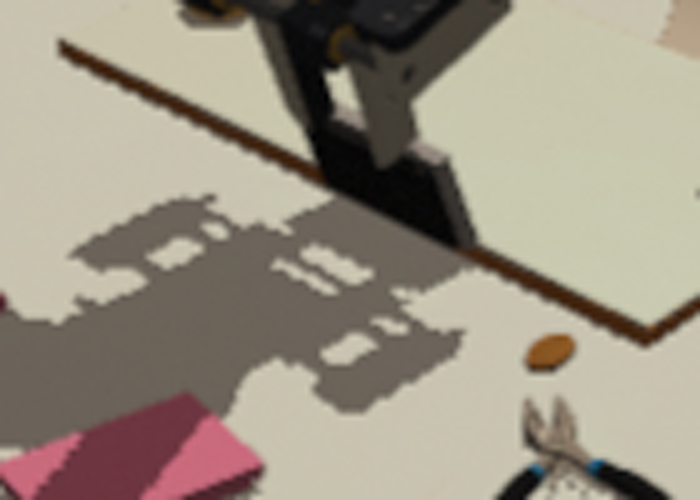

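Held firmly this time: 8 N, about 66°, block edge at crop (415,150)–(470,240). I go on gently.

Emit:
carry_out --motion '[0.0006,0.0007,0,0,0,0.5,-0.14,0.0006,0.0007,0,0,0,0.5,-0.14,0.0006,0.0007,0,0,0,0.5,-0.14,0.0006,0.0007,0,0,0,0.5,-0.14,0.0006,0.0008,0,0,0,0.5,-0.14]'

```text
t: 19.2
tool_pos: [0.5684, 0.1615, 0.085]
orientation: [-1.574, -0.097, -0.335]
force: [-2.8, -2.0, 6.5]
opening: 0.0399
```

Run:
```python
from h import *
lift4(1.5,press=.0006,dphi=.5,phicomp=-.2)
```

```text
t 19.2 tcp [0.5684 0.1615 0.085 ] phi 74.2 up_t mm [-16.8 -55.   68.7] lo_t [-31.2 -54.9  64.6] F_t [-2.5 -2.4  6.5] open 0.0399 zdev [0.01  1.    0.003] q [ 0.25  0.02  1.92 -0.13  0.95 -1.1 ]
rad 59.7
t 19.2 tcp [0.5684 0.1615 0.085 ] phi 74.2 up_t mm [-16.8 -55.   68.7] lo_t [-31.2 -54.9  64.6] F_t [-2.5 -2.4  6.5] open 0.0399 zdev [0.01  1.    0.003] q [ 0.25  0.02  1.92 -0.13  0.95 -1.1 ]
theta 75.14278064598052 model tip [-16.9   0.   69. ]
[1.72 0.58 0.  ] mm rot z 0.3
[1.71 0.61 0.  ] mm rot z 0.3
[1.7  0.63 0.  ] mm rot z 0.3
[1.68 0.66 0.  ] mm rot z 0.3
[1.67 0.69 0.  ] mm rot z 0.3
```

Emit:
carry_out --motion '[0.0008,0.0007,0,0,0,0.9,-0.14,0.0008,0.0007,0,0,0,0.9,-0.14,0.0008,0.0007,0,0,0,0.9,-0.14,0.0008,0.0007,0,0,0,0.9,-0.14,0.0008,0.0007,0,0,0,0.9,-0.14]'

```text
t: 19.7
tool_pos: [0.578, 0.1601, 0.0877]
orientation: [-1.572, -0.039, -0.277]
force: [-1.1, -2.3, 5.5]
opening: 0.0399
```

Run:
```python
from h import *
lift4(1.5,press=.0006,dphi=.5,phicomp=-.2)
im=imaging.read_camera("scene"); a=cv2.resize(im[180:280,190:330],None,fx=5,fy=5,interpolation=cv2.INTER_CUBIC)
cv2.imwrite("pics/s17.png",a)
```

```text
t 19.7 tcp [0.578  0.1601 0.0877] phi 78.5 up_t mm [ -8.3 -55.1  70.6] lo_t [-23.  -54.9  67.6] F_t [-0.7 -2.5  5.5] open 0.0399 zdev [0.01  1.    0.005] q [ 0.23  0.09  1.83 -0.08  1.03 -1.16]
rad 59.9
t 19.7 tcp [0.578  0.1601 0.0877] phi 78.5 up_t mm [ -8.3 -55.1  70.6] lo_t [-23.  -54.9  67.6] F_t [-0.7 -2.5  5.5] open 0.0399 zdev [0.01  1.    0.005] q [ 0.23  0.09  1.83 -0.08  1.03 -1.16]
theta 83.51759971357387 model tip [-8.3  0.  70.6]
[1.67 0.69 0.  ] mm rot z 0.3
[1.65 0.72 0.  ] mm rot z 0.3
[1.64 0.74 0.  ] mm rot z 0.3
[1.63 0.77 0.  ] mm rot z 0.3
[1.61 0.79 0.  ] mm rot z 0.3
```

View pics/s17.png

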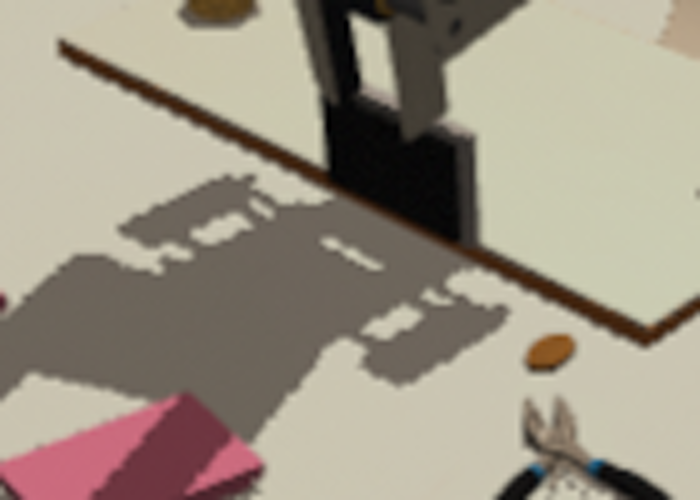

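Nearly upright, about 83–85°, right end at crop (470,140)–(475,240), fingertips on the top edge. I carry it past vertical.

Emit:
carry_out --motion '[0.0013,0.0007,0,0,0,0.9,-0.14,0.0013,0.0007,0,0,0,0.9,-0.14,0.0015,0.0006,0,0,0,0.9,-0.14,0.0017,0.0006,0,0,0,0.9,-0.14,0.0017,0.0006,0,0,0,0.9,-0.14]'

```text
t: 20.25
tool_pos: [0.5899, 0.1583, 0.0892]
orientation: [-1.568, 0.021, -0.218]
force: [-0.5, -0.9, 5.4]
opening: 0.04
```

Run:
```python
from h import *
lift4(1.5,press=.0006,dphi=.5,phicomp=-.2)
im=imaging.read_camera("scene"); a=cv2.resize(im[180:280,190:330],None,fx=5,fy=5,interpolation=cv2.INTER_CUBIC)
cv2.imwrite("pics/s18.png",a)
```

```text
t 20.25 tcp [0.5899 0.1583 0.0892] phi 82.8 up_t mm [  2.5 -55.1  71.3] lo_t [-12.4 -54.9  69.4] F_t [-0.4 -1.   5.4] open 0.04 zdev [0.01  1.    0.007] q [ 0.2   0.17  1.73 -0.04  1.12 -1.2 ]
rad 60.4
t 20.25 tcp [0.5899 0.1583 0.0892] phi 82.8 up_t mm [  2.5 -55.1  71.3] lo_t [-12.4 -54.9  69.4] F_t [-0.4 -1.   5.4] open 0.04 zdev [0.01  1.    0.007] q [ 0.2   0.17  1.73 -0.04  1.12 -1.2 ]
theta 93.74997732505933 model tip [ 2.4  0.  70.9]
[1.58 0.84 0.  ] mm rot z 0.3
[1.57 0.87 0.  ] mm rot z 0.3
[1.55 0.89 0.  ] mm rot z 0.3
[1.53 0.91 0.  ] mm rot z 0.3
[1.52 0.94 0.  ] mm rot z 0.3
```

View pics/s18.png

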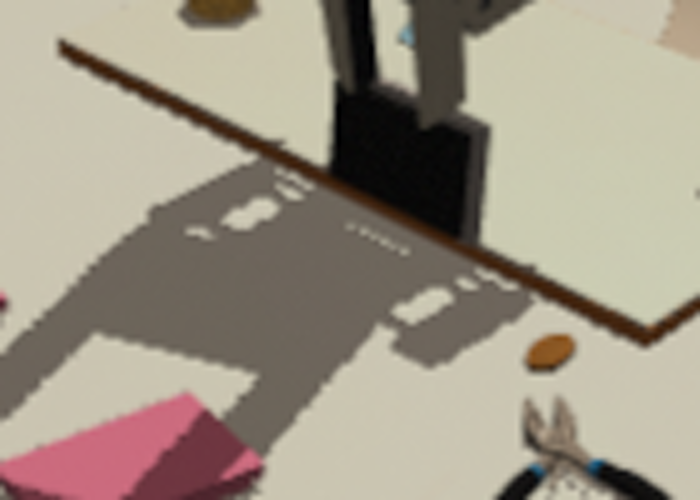

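Just past vertical, top right corner at crop (485,125) and bottom at (475,240). I carry on over.

Emit:
carry_out --motion '[0.002,0.0009,0,0,0,0.3,-0.14,0.002,0.0009,0,0,0,0.3,-0.14,0.0022,0.0009,0,0,0,0.3,-0.14,0.0025,0.001,0,0,0,0.3,-0.14,0.0025,0.001,0,0,0,0.3,-0.14]'

```text
t: 20.8
tool_pos: [0.6051, 0.1561, 0.0877]
orientation: [-1.566, 0.038, -0.2]
force: [1.6, -0.9, 4.0]
opening: 0.0399
```

Run:
```python
from h import *
lift4(1.5,press=.0006,dphi=.5,phicomp=-.2)
im=imaging.read_camera("scene"); a=cv2.resize(im[180:280,190:330],None,fx=5,fy=5,interpolation=cv2.INTER_CUBIC)
cv2.imwrite("pics/s19.png",a)
```

```text
t 20.8 tcp [0.6051 0.1561 0.0877] phi 84.1 up_t mm [ 17.4 -55.1  69.6] lo_t [  2.4 -55.   68.1] F_t [ 1.7 -0.6  4. ] open 0.0399 zdev [0.01  1.    0.008] q [ 0.19  0.23  1.67 -0.03  1.15 -1.22]
rad 61.6
t 20.8 tcp [0.6051 0.1561 0.0877] phi 84.1 up_t mm [ 17.4 -55.1  69.6] lo_t [  2.4 -55.   68.1] F_t [ 1.7 -0.6  4. ] open 0.0399 zdev [0.01  1.    0.008] q [ 0.19  0.23  1.67 -0.03  1.15 -1.22]
theta 107.83193368745606 model tip [16.9  0.  68.1]
[1.35 1.13 0.  ] mm rot z 0.3
[1.33 1.15 0.  ] mm rot z 0.3
[1.3  1.17 0.  ] mm rot z 0.3
[1.28 1.19 0.  ] mm rot z 0.3
[1.26 1.21 0.  ] mm rot z 0.3
```

View pics/s19.png

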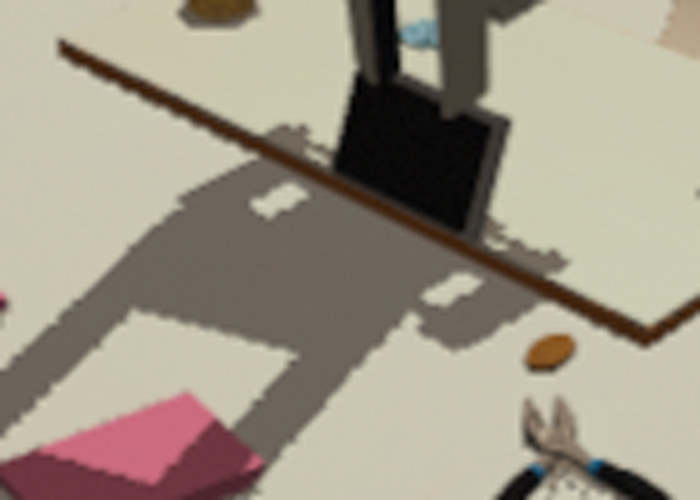

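Past vertical, leaning over the tile: top edge at crop (360,75)–(510,120), bottom along the tile edge (335,165)–(470,235). I lower it on over.

Emit:
carry_out --motion '[0.0036,0.0017,0,0,0,0.2,-0.14,0.0036,0.002,0,0,0,0.2,-0.14,0.0034,0.0023,0,0,0,0.2,-0.14,0.0032,0.0026,0,0,0,0.2,-0.14,0.003,0.0028,0,0,0,0.2,-0.14]'

```text
t: 21.35
tool_pos: [0.6255, 0.1533, 0.0782]
orientation: [-1.564, 0.051, -0.188]
force: [-0.5, 0.3, -0.5]
opening: 0.0401
```

Run:
```python
from h import *
st()
im=imaging.read_camera("scene"); a=cv2.resize(im[180:280,190:330],None,fx=5,fy=5,interpolation=cv2.INTER_CUBIC)
cv2.imwrite("pics/s20.png",a)
```

```text
t 21.35 tcp [0.6255 0.1533 0.0782] phi 85.0 up_t mm [ 37.7 -54.9  59.9] lo_t [ 22.7 -54.8  58.6] F_t [-0.5  0.2 -0.5] open 0.0401 zdev [0.01  1.    0.009] q [ 0.17  0.3   1.6  -0.02  1.16 -1.24]
```

View pics/s20.png

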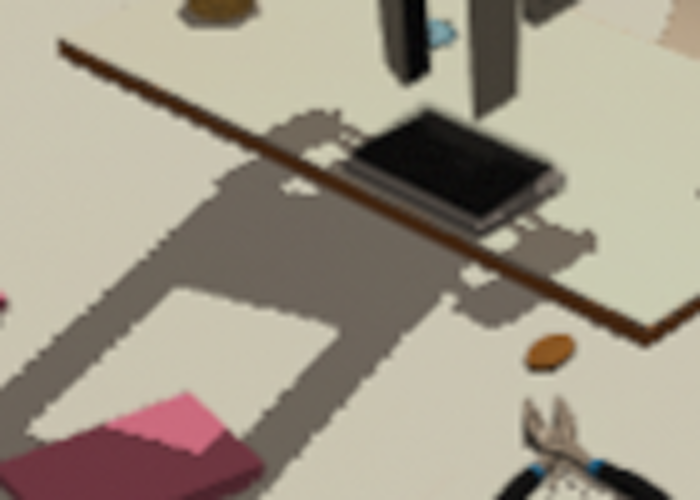

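It went over, rubber side up on the tile, front rim near the tile edge at crop (340,165)–(480,230). I retreat upward and check from both cameras.

Emit:
carry_out --motion '[0,-0.02,0,0,0,0,-0.14,-0.01,-0.025,0,0,0,0,-0.14,-0.03,-0.025,0,0,0,0,-0.14,-0.04,-0.02,0,0,0,0,-0.14,-0.045,-0.01,0,0,0,0,-0.14]'

```text
t: 21.9
tool_pos: [0.4881, 0.1721, 0.1617]
orientation: [-1.567, 0.067, -0.177]
force: [0.2, 0.4, 1.2]
opening: 0.0403
```

Emit:
carry_out --motion '[-0.045,0,0,0,0,0,-0.14,-0.045,0,0,0,0,0,-0.14,-0.03,0,0,0,0,0,-0.14,0,0,0,0,0,0,-0.14,0,0,0,0,0,0,-0.14]'

```text
t: 22.4
tool_pos: [0.3581, 0.1919, 0.1495]
orientation: [-1.567, 0.07, -0.168]
force: [-0.5, 0.7, -0.0]
opening: 0.0398
```

Run:
```python
from h import *
st()
im=imaging.read_camera("scene"); a=cv2.resize(im[150:270,190:370],None,fx=4,fy=4,interpolation=cv2.INTER_CUBIC)
cv2.imwrite("pics/s21.png",a)
im=imaging.read_camera("top"); b=cv2.resize(im[110:260,150:345],None,fx=4,fy=4,interpolation=cv2.INTER_CUBIC)
cv2.imwrite("pics/t21.png",cv2.convertScaleAbs(b,alpha=1.5))
```

```text
t 22.4 tcp [0.3581 0.1919 0.1495] phi 86.4 up_t mm [-233.   -54.5  131. ] lo_t [-247.9  -54.3  130.1] F_t [-0.6  0.6 -0. ] open 0.0398 zdev [0.01  1.    0.005] q [ 0.39 -0.43  2.15 -0.03  1.36 -1.02]
```

View pics/s21.png

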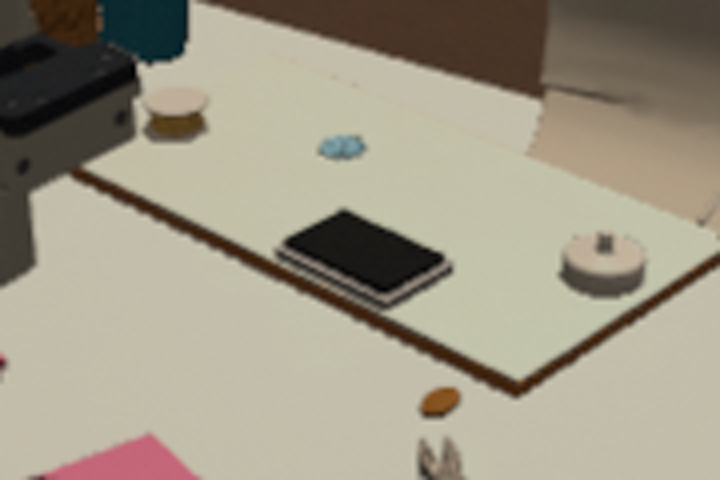

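View pics/t21.png

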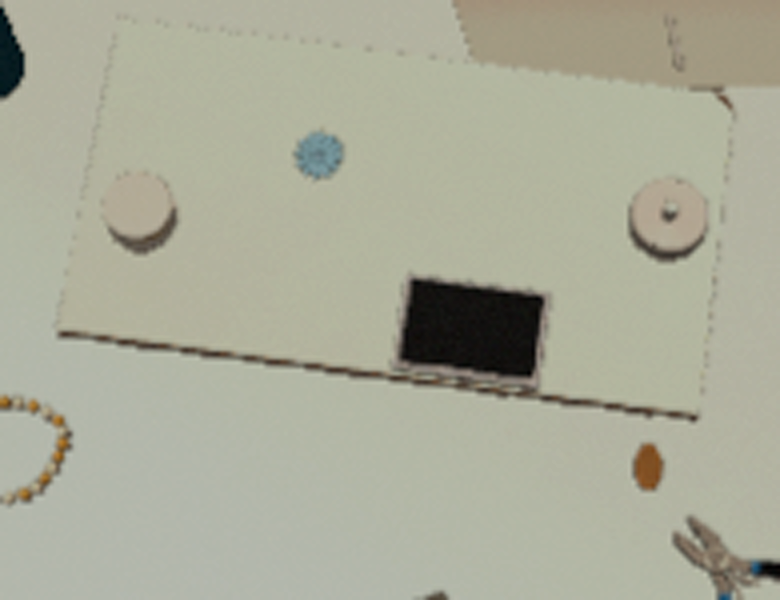

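Run:
```python
from h import *
st(); print(robot.close_job())
```

```text
t 22.5 tcp [0.3588 0.1917 0.1496] phi 86.5 up_t mm [-232.2  -54.6  131.1] lo_t [-247.2  -54.4  130.2] F_t [-1.   1.3  0.4] open 0.0399 zdev [0.011 1.    0.005] q [ 0.39 -0.42  2.15 -0.03  1.36 -1.02]
the job is handed in; nothing more can be done
None
```

The steel block now lies flat on the tile with its rubber side up, and I handed the job in at 22.5 s. I pushed it against the tile's near edge with the fingertips, tipped it up there and pushed it over.

- **Attempts:** It took three. In the first two the fingertips lost the rim at about 60° and the block fell back flat beside the tile. On the third I kept a steady press of about 5 to 10 N and it went over.
- **Forces:** The first press against the tile peaked at about 54 N in x and 50 N in z, roughly 74 N in all, well above the 5 to 10 N advised but under the 120 N wrist limit. Re-seating the block before the third attempt peaked at about 32 N. Both were fingertip contacts. I read the force mostly at the end of each call, so brief higher peaks could have gone unseen.
- **Last checks:** Both cameras show the block flat and wholly on the tile, its near rim only a few millimetres inside the tile's edge. Spool, ring stand, pendant, bracelet, leather blank and cutters look unmoved by eye, though I did not re-measure them. The robot was well clear and touching nothing.

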